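Turn round the ward carrier

TASK

The ward carrier is back and has to go out again. Slide its safety tab clear, lift the latch and open the lid; stand any small jars that came back in it upright in the green tray, and stand every lidded jar waiting on the stone slab beside it upright in the carrier, but leave a jar without a lid standing where it is on the slab. Then shut the lid fully, press the latch down and slide the safety tab fully home over it, without disturbing the label roll in front of it, the funnel behind it or the timer.

Things in the scene. Friction and masses are not known exactly. Their poses are not given: they have to be found in the camera images.
- carrier: flat grey plastic case, 140 mm deep (x), 310 wide (y), fixed, with a white lid with a clear window. Origin: centre of the underside; own z up, x from the front (latch side) to the hinge side, y to the left seen from the front. Rim at z = 42 mm, walls 5 to 6 mm, floor 5 mm thick (inside 128 x 300 mm, no dividers), shut height 74 mm, 65 mm clear inside under the shut lid.
- lid (a joint): angle of the lid, rad: 0 shut, 1.4 fully open (its stop). Hinged along the carrier's y through case_hinge. 0.4 kg, a stiff hinge: it stays at any angle it is left at; about 5 N at a lip lifts it, 1 to 2 N shuts it.
- latch (a joint): angle of the steel latch, rad: 0 down, 1.1 lifted (stop). Hinged on the lid along the carrier's y; friction holds it at any angle (2.5 N at its end). Its hook holds the lid under a keeper until it has turned by 0.2. With the tab over it it turns by less than 0.1. Shut the lid with the latch lifted, or the hook lands on the keeper; then press the latch down.
- safety_tab (a joint): travel of the black safety tab, m: 0 home, its tongue over the left half of the latch (blocks it); 0.026 slid fully to the left (carrier's +y). Clear of the latch from 0.014 on. It slides on the lid's top along the carrier's y with 1.5 N of friction and stays where it is left. It slides home only with the latch down.
- case_hinge (a point): the lid's hinge line, at its middle: carrier frame (70, 0, 42.5) mm
- latch_end (a point): point in the upturned end of the latch, 3 mm below its top; the end is 7 mm thick (x), 34 wide (y), 18 high. The latch is a flat paddle 34 wide, 6 thick, reaching 50 mm forward of its hinge, which lies at carrier (-82, 0, 71.2) mm with the lid shut; the point is 46.5 mm ahead of the hinge and 12 above it while down. A hook plate hangs 47 mm down from the hinge.
- tab_rib (a point): point in the upright grip rib of the safety tab, 7 mm below its top; the rib is 10 mm wide along the sliding direction (y), 18 mm deep (x) and rises 30 mm from the tab's flat body, whose top is 7 mm above the lid's top
- lip_left (a point): point on the middle plane of the left lift lip of the lid: a flat tongue 30 mm wide (y), 10 mm thick, standing 39 mm out from the lid's front face, 105 mm left of the middle; the point is 10 mm from the tongue's tip. With the lid shut it lies at carrier (-99, 105, 64.5) mm; it turns with the lid and points up when the lid is open.
- lip_right (a point): the same on the right lift lip (carrier y = -105 mm)
- slab: marble ointment slab, 190 x 335 x 10 mm, fixed, long along its own y. Origin: centre of its underside. It and the green tray lie on either side of the carrier, either way round.
- green_tray: green enamel tray, 205 x 265 mm, long along its own y, rim 24 mm high, floor 2 mm thick, fixed. Origin: centre of its underside.
- jar_1: white ointment jar with its white screw lid on, 62 mm across, 58 mm high, 0.11 kg; body 60 mm across up to 42 mm, above it the lid 62 mm across. Origin: centre of its underside. Two or three of these stand on the slab; an absent one reads None from the start.
- jar_2: white ointment jar with its white screw lid on, 62 mm across, 58 mm high, 0.11 kg; body 60 mm across up to 42 mm, above it the lid 62 mm across. Origin: centre of its underside. Two or three of these stand on the slab; an absent one reads None from the start.
- jar_3: white ointment jar with its white screw lid on, 62 mm across, 58 mm high, 0.11 kg; body 60 mm across up to 42 mm, above it the lid 62 mm across. Origin: centre of its underside. Two or three of these stand on the slab; an absent one reads None from the start.
- open_jar: white ointment jar without a lid, 60 mm across, 46 mm high, open at the top; origin: centre of its underside. Sometimes stands on the slab among the lidded jars, in any of their places; may be absent.
- small_jar_1: small ointment jar with a blue lid, 50 mm across, 46 mm high (lid from 31 mm up), 0.1 kg; origin: centre of its underside. None, one or two of these stand in the shut carrier at the start.
- small_jar_2: small ointment jar with a blue lid, 50 mm across, 46 mm high (lid from 31 mm up), 0.1 kg; origin: centre of its underside. None, one or two of these stand in the shut carrier at the start.
- label_roll: bystander: roll of labels lying flat, 70 mm across, 36 mm high, in front of the carrier; origin: centre of its underside
- timer: bystander: digital timer, 66 x 66 x 19 mm, far left; origin: centre of its underside
- funnel: bystander: funnel standing mouth down, 94 mm across, 100 mm high, behind the carrier; origin: centre of its underside
Mind the look-alikes: they are no part of the job. What is shaped like the jar_1 but red is not meant.

How it is judged:
By the outcome, as a careful person would: the job done as asked, in the order asked, and still so for the second after the job is handed in, with the robot touching nothing.
Of jar_1, jar_2, jar_3 only 2 to 3 are there at a start; the rules pass over those that are not, and their reading is None.
Of small_jar_1, small_jar_2, open_jar only 1 to 3 are there at a start; the rules pass over those that are not, and their reading is None.
At some moment in a run one of jar_1, jar_2, jar_3 may be knocked a few centimetres aside while the robot is not near it.
It also fails if it takes over 210 s, if anything falls off the work surface, if the arm or the gripper's body presses on something with over 40 N, if the wrist force passes 120 N, or if a joint passes its speed limit or range.

ROBOT

A 6-joint arm with a two-finger parallel gripper is mounted at the origin on a cart in front of the work surface, level with it; the furniture and walls round the work are solid. World frame = base frame: x ahead of the robot, y to its left, z up, the work surface at z = 0. Lengths are in m, angles in rad, forces in N, time in s.
With the tool pointing down it reaches from about 0.275 to 0.75 m from the base axis. Payload 10.2 kg.
Tool frame: the origin (TCP) lies between the finger pads; the fingertips stand 8 mm ahead of it and the grasp point (between the pads) lies 11 mm behind it; z points along the fingers, y is the line along which they close (so a half turn about z gives the same grasp; the last joint's range is limited). The gripper opens to 88 mm and grips with 3 to 60 N. Pads are 18 mm wide; open, the fingers measure 123 mm over their backs; the gripper's body (75 mm by 187 mm) begins 45 mm behind the grasp point.
Start: joints at [-1.406, 0.313, 1.498, -0, 1.331, -0.223], TCP at [0.199, -0.486, 0.247] pointing down, gripper open.
Joint ranges: [-2.94, 2.94], [-0.97, 2.17], [0.19, 2.56], [-1.23, 4.37], [0.02, 3.11], [-2.88, 2.88]. Speed limits (rad/s): [2.39, 2.39, 3.01, 3.14, 3.14, 3.14].

INTERFACE

Orientations are given as a unit quaternion [w, x, y, z].
In Python, from station import bot gives the robot as it stands.
- The arm moves only by the tool apply_moves, never from a script. Its argument "increments" is a list of rows, each an object of numbers: "dx", "dy", "dz": the shift along the tool's x, y, z scaled (see below); "rx", "ry", "rz": the turn, a rotation vector about the tool's x, y, z scaled (see below). In form: [{"dx": .., "dy": .., "dz": .., "rx": .., "ry": .., "rz": ..}, ...]. A call has exactly 8 rows; each row is the pose to reach, as a shift and turn from the pose commanded when the call began, along the tool's axes at that moment; what a row does not reach only later rows make up. The controller multiplies each number of a shift by 600 mm and each number of a turn by 1.5 rad. A row lasts 1/10 s, in which the tool goes at most 50 mm and 8.59 degrees, less where a joint would pass 70% of its speed; a pose out of reach is approached as far as the arm can. A call with a number of a shift or a turn outside -1 to 1 is refused whole. A call with a gripper value outside its range is refused whole. "jaw" is the gripper's target within -1 to 1 (fully open at 1, half-way at 0, shut at -1), set as the call begins (left out, the last holds). The fingers move at their own pace and stop on an object; "grip_force" is the grip in N (left out, the last holds). Time passes only in rows, so rows that repeat a pose let the fingers close, or fill a call up. It gives the time, the measured TCP pose, the force, the opening and the grip force at its end, in the units of the state.
- bot.state(): the state, without advancing time (a new reading comes with each control period).
- bot.camera(name): name is "scene" or "top" or "wrist"; returns a dict with "pixels" (384x512x3 uint8, red, green, blue), "intrinsics" (3x3 intrinsics, pixels), "distortion" ([k1, k2, p1, p2, k3] as OpenCV has them; the pictures are not rectified), "rvec" (rotation vector, rad) and "tvec" (3), from world to camera coordinates, as OpenCV has them; the wrist camera has in their place "mount" (4x4, takes a point from camera to tool coordinates, whose origin is the TCP and whose axes are the flange's). Camera axes: x right, y down, z forward; pixel columns grow to the right and rows downward; lengths in m; the calibration is good to about 2 mm. A picture is of the moment at which its call begins: read the wrist's pose just before it. There is no depth.
- bot.finish_job(): hands the job in; it is judged then, once.
The state is a dict: "time": time; "joints": joint angles; "dq": joint speeds; "joint_efforts": joint torques, N m; "tcp_pos": TCP position; "orientation": TCP orientation; "contact_force": force on the tool from outside, world axes, zero at the start; "ft_torque": the same for the moment, N m; "finger_gap": finger opening in m; "grip_force": force on a finger pad.
Only numpy, scipy, OpenCV 4.12 (cv2) and the standard library are available. Lean on these libraries where they do the work, as an engineer would, in place of code of your own. Each camera call takes 0.05 s, during which the arm holds its last target. There are 200 camera calls.

## Working session

There is one attempt and no reset: what is moved stays moved. The work goes in short steps, Python scripts to look and compute and a tool call to move; the robot and the scene stay as the last step left them, time stands still between calls to the robot, and variables do not carry over. Pictures are saved under pics/ and viewed, at most 14 in all, crops included, and the job is handed in when it is done.

Besides the shell and the picture viewer there is one more tool, called after ">>>" by a JSON object that holds its "method" and its "body". apply_moves: Moves the arm, as the interface text tells. Its arguments: {"type":"object","properties":{"increments":{"type":"array"},"jaw":{"type":"number"},"grip_force":{"type":"number"}},"required":["increments"]}

```bash
ls; mkdir -p pics; cat > h.py <<'E'
import numpy as np,cv2
from station import bot
from scipy.spatial.transform import Rotation as R
def shot(n,name=None):
    s=bot.state(); c=bot.camera(n); c['s']=s
    if name: cv2.imwrite('pics/'+name+'.png',cv2.cvtColor(c['pixels'],cv2.COLOR_RGB2BGR))
    q=s['orientation']; T=np.eye(4); T[:3,:3]=R.from_quat([q[1],q[2],q[3],q[0]]).as_matrix(); T[:3,3]=s['tcp_pos']
    if 'mount' in c: M=T@np.array(c['mount'])
    else:
        r=cv2.Rodrigues(np.array(c['rvec'],float))[0]; M=np.eye(4); M[:3,:3]=r.T; M[:3,3]=-r.T@np.array(c['tvec']).ravel()
    c['M']=M
    return c
def ray(c,uv):
    p=cv2.undistortPoints(np.array(uv,float).reshape(-1,1,2),np.array(c['intrinsics']),np.array(c['distortion'])).reshape(-1,2)
    d=np.c_[p,np.ones(len(p))]@c['M'][:3,:3].T
    return c['M'][:3,3],d
def onz(c,uv,z):
    o,d=ray(c,uv); return o+d*((z-o[2])/d[:,2])[:,None]
def proj(c,P):
    Mi=np.linalg.inv(c['M']); return cv2.projectPoints(np.array(P,float).reshape(-1,1,3),cv2.Rodrigues(Mi[:3,:3])[0],Mi[:3,3],np.array(c['intrinsics']),np.array(c['distortion']))[0].reshape(-1,2)
E
python3 - <<'E'
from h import *
for n in('top','scene'):
    c=shot(n,n+'0'); print(n,c['M'].round(3).tolist())
print(bot.state())
a=cv2.imread('pics/top0.png');b=cv2.imread('pics/scene0.png')
cv2.imwrite('pics/top0b.png',cv2.resize(a,(800,600)))
E
```

```text
pics
top [[0.024, -0.981, 0.194, 0.298], [-1.0, -0.025, 0.0, 0.125], [0.005, -0.194, -0.981, 1.548], [0.0, 0.0, 0.0, 1.0]]
scene [[-0.741, -0.425, 0.52, -0.383], [-0.671, 0.443, -0.594, 1.196], [0.022, -0.789, -0.614, 1.209], [0.0, 0.0, 0.0, 1.0]]
{'time': 0.1, 'joints': array([-1.40640397e+00,  3.13361708e-01,  1.49828888e+00,  2.05325743e-05,
        1.33102752e+00, -2.23397953e-01]), 'dq': array([ 7.41262245e-05, -9.38589891e-04, -2.78437966e-03,  5.06131252e-04,
       -1.24899453e-03,  2.69374086e-04]), 'joint_efforts': array([ 3.63487517e-03, -4.02817833e+01, -2.52642989e+01,  6.96878345e-02,
        3.42682377e-02, -4.96920188e-05]), 'tcp_pos': array([ 0.19848736, -0.48582431,  0.24626204]), 'orientation': array([-5.42200005e-04,  9.81261479e-01,  1.92680083e-01,  2.59766761e-05]), 'contact_force': array([-0.29409853, -0.44524579, -0.80676787]), 'ft_torque': array([ 0.011975  ,  0.02027835, -0.01329105]), 'grip_force': 0.0, 'finger_gap': 0.08818294374557002}
```

View pics/top0b.png

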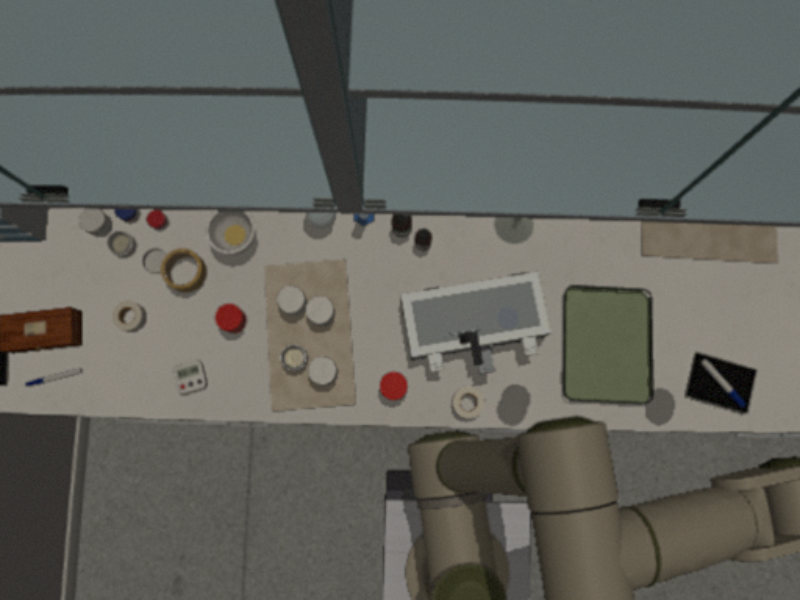

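View pics/scene0.png

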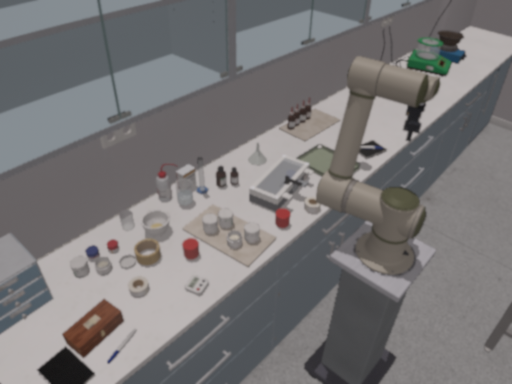

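The top picture (800x600 scale) shows the slab with white jars at (291,301), (320,311), (322,371) and an open jar at (294,358). The carrier is centred near (476,314), with what looks like a small jar under the window at (508,317). Also visible are the tray at (607,345), the label roll at (468,403), the funnel at (514,228) and the timer at (189,377). The red jars at (230,318) and (393,386) are look-alikes. The lidded jars show plain white tops, while the open jar shows a rim with a yellowish inside.

```bash
python3 - <<'E'
from h import *
c=shot('top'); k=1/1.5625
f=lambda pts,z: onz(c,np.array(pts)*k,z).round(3).tolist()
print('lidcorners',f([(402,293),(538,272),(550,335),(412,356)],.074))
print('lips',f([(434,364),(530,346)],.065)); print('tab',f([(469,336)],.11),'latch',f([(485,366)],.08))
print('jars',f([(291,297),(320,307),(322,367)],.068),'open',f([(294,356)],.056))
print('small',f([(508,317)],.05)); print('tray',f([(563,288),(652,290),(652,402),(564,400)],.024))
print('roll',f([(468,402)],.036),'funnel',f([(514,230)],.05),'red',f([(393,384)],.058))
print('slab',f([(265,266),(346,260),(355,405),(273,410)],.01))
a=c['pixels'][160:260,160:370]
cv2.imwrite('pics/c1.png',cv2.cvtColor(cv2.resize(a,None,fx=3.8,fy=3.8,interpolation=2),cv2.COLOR_RGB2BGR))
w=shot('wrist'); print(np.array(w['mount']).round(3).tolist(),np.array(w['intrinsics']).round(1).tolist())
E
```

```text
lidcorners [[0.597, 0.133, 0.074], [0.652, -0.168, 0.074], [0.511, -0.193, 0.074], [0.458, 0.108, 0.074]]
lips [[0.443, 0.06, 0.065], [0.487, -0.15, 0.065]]
tab [[0.5, -0.012, 0.11]] latch [[0.44, -0.05, 0.08]]
jars [[0.583, 0.378, 0.068], [0.562, 0.313, 0.068], [0.43, 0.302, 0.068]] open [[0.454, 0.366, 0.056]]
small [[0.553, -0.104, 0.05]]
tray [[0.628, -0.235, 0.024], [0.629, -0.443, 0.024], [0.372, -0.432, 0.024], [0.373, -0.233, 0.024]]
roll [[0.364, -0.018, 0.036]] funnel [[0.755, -0.119, 0.05]] red [[0.398, 0.148, 0.058]]
slab [[0.666, 0.453, 0.01], [0.685, 0.265, 0.01], [0.352, 0.232, 0.01], [0.336, 0.415, 0.01]]
[[-0.001, -0.961, -0.276, 0.072], [1.0, -0.001, -0.001, -0.0], [0.001, -0.276, 0.961, -0.138], [0.0, 0.0, 0.0, 1.0]] [[335.0, 0.0, 247.6], [0.0, 335.0, 190.9], [0.0, 0.0, 1.0]]
```

View pics/c1.png

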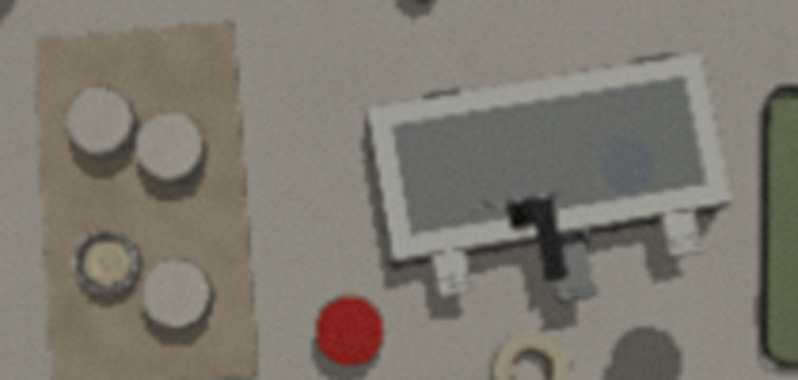

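The crop confirms it: three plain white lids at (100,121), (170,147) and (176,294), and one open jar with cream in it at (107,262). The red jar at (349,330) is not meant. The carrier's yaw is about 10°, and one blue small jar shows at (628,163) under the window. I'm moving over the carrier for a wrist look.

>>> {"method": "apply_moves", "body": {"increments": [{"dx": 0.35, "dy": -0.27, "rz": 0.14}, {"dx": 0.35, "dy": -0.27, "rz": 0.14}, {"dx": 0.35, "dy": -0.27, "rz": 0.14}, {"dx": 0.35, "dy": -0.27, "rz": 0.14}, {"dx": 0.35, "dy": -0.27, "rz": 0.14}, {"dx": 0.35, "dy": -0.27, "rz": 0.14}, {"dx": 0.35, "dy": -0.27, "rz": 0.14}, {"dx": 0.35, "dy": -0.27, "rz": 0.14}]}}

```text
invalid input
```

```bash
cat >> h.py <<'E'
C0=np.array([0.5545,-0.030]); YAW=np.radians(10.2)
def cw(p,c0=None,yaw=None):
    "carrier mm -> world m"
    c0=C0 if c0 is None else c0; y=YAW if yaw is None else yaw
    p=np.atleast_2d(np.array(p,float))/1000
    return np.c_[c0[0]+p[:,0]*np.cos(y)-p[:,1]*np.sin(y),c0[1]+p[:,0]*np.sin(y)+p[:,1]*np.cos(y),p[:,2]]
def wc(P):
    d=np.atleast_2d(P)-np.r_[C0,0]; c,s=np.cos(YAW),np.sin(YAW)
    return 1000*np.c_[d[:,0]*c+d[:,1]*s,-d[:,0]*s+d[:,1]*c,d[:,2]]
def rot(yaw,pitch=0,yref=None):
    "tool down with tool x at yaw (rad); then pitch about carrier y (positive: tool top leans to carrier +x)"
    A=np.array([[np.cos(yaw),np.sin(yaw),0],[np.sin(yaw),-np.cos(yaw),0],[0,0,-1]]).T
    ax=np.array([-np.sin(YAW),np.cos(YAW),0])
    return R.from_rotvec(ax*pitch).as_matrix()@A
def plan(wps,s=None):
    "wps: list of (world pos, rotation matrix): print scaled increments from the present pose"
    s=s or bot.state(); q=s['orientation']; A=R.from_quat([q[1],q[2],q[3],q[0]]).as_matrix(); p=np.array(s['tcp_pos'])
    for P,B in wps:
        d=A.T@(np.array(P)-p)/0.6; r=R.from_matrix(A.T@B).as_rotvec()/1.5
        print({k:round(float(v),3) for k,v in zip(('dx','dy','dz','rx','ry','rz'),[*d,*r])})
E
python3 - <<'E'
from h import *
plan([([.46,-.03,.25],rot(YAW))])
E
```

```text
{'dx': 0.691, 'dy': -0.539, 'dz': -0.006, 'rx': -0.0, 'ry': -0.0, 'rz': 0.14}
```

>>> {"method": "apply_moves", "body": {"increments": [{"dx": 0.69, "dy": -0.54, "dz": 0, "rx": 0, "ry": 0, "rz": 0.14}, {"dx": 0.69, "dy": -0.54, "dz": 0, "rx": 0, "ry": 0, "rz": 0.14}, {"dx": 0.69, "dy": -0.54, "dz": 0, "rx": 0, "ry": 0, "rz": 0.14}, {"dx": 0.69, "dy": -0.54, "dz": 0, "rx": 0, "ry": 0, "rz": 0.14}, {"dx": 0.69, "dy": -0.54, "dz": 0, "rx": 0, "ry": 0, "rz": 0.14}, {"dx": 0.69, "dy": -0.54, "dz": 0, "rx": 0, "ry": 0, "rz": 0.14}, {"dx": 0.69, "dy": -0.54, "dz": 0, "rx": 0, "ry": 0, "rz": 0.14}, {"dx": 0.69, "dy": -0.54, "dz": 0, "rx": 0, "ry": 0, "rz": 0.14}]}}

```text
time: 1.0
tcp_pos: [0.3974, -0.1367, 0.2469]
orientation: [0.0, 0.996, 0.089, 0.0]
contact_force: [1.6, -0.6, 0.3]
finger_gap: 0.0879
grip_force: 0.0
```

```bash
python3 - <<'E'
from h import *
print(bot.state()['tcp_pos'],bot.state()['time'])
plan([([.46,-.03,.25],rot(YAW))])
E
```

```text
[ 0.39744823 -0.13674813  0.2468662 ] 1.0
{'dx': 0.134, 'dy': -0.157, 'dz': -0.005, 'rx': 0.0, 'ry': -0.0, 'rz': -0.0}
```

>>> {"method": "apply_moves", "body": {"increments": [{"dx": 0.134, "dy": -0.157, "dz": 0, "rx": 0, "ry": 0, "rz": 0}, {"dx": 0.134, "dy": -0.157, "dz": 0, "rx": 0, "ry": 0, "rz": 0}, {"dx": 0.134, "dy": -0.157, "dz": 0, "rx": 0, "ry": 0, "rz": 0}, {"dx": 0.134, "dy": -0.157, "dz": 0, "rx": 0, "ry": 0, "rz": 0}, {"dx": 0.134, "dy": -0.157, "dz": 0, "rx": 0, "ry": 0, "rz": 0}, {"dx": 0.134, "dy": -0.157, "dz": 0, "rx": 0, "ry": 0, "rz": 0}, {"dx": 0.134, "dy": -0.157, "dz": 0, "rx": 0, "ry": 0, "rz": 0}, {"dx": 0.134, "dy": -0.157, "dz": 0, "rx": 0, "ry": 0, "rz": 0}]}}

```text
time: 1.8
tcp_pos: [0.4592, -0.0325, 0.2468]
orientation: [0.0, 0.996, 0.088, 0.0]
contact_force: [-1.1, 0.6, 0.6]
finger_gap: 0.0879
grip_force: 0.0
```

```bash
python3 - <<'E'
from h import *
c=shot('wrist','w1')
im=cv2.imread('pics/w1.png')
pts={'lidFL':[-76,155,74],'lidFR':[-76,-155,74],'latch':[-128.5,0,86],'ribtop':[-50,27,111],'lipL':[-109,105,69],'lipR':[-109,-105,69]}
for k,p in pts.items():
    u=proj(c,cw(p))[0]; print(k,u.round(0)); cv2.circle(im,tuple(int(v) for v in u),3,(0,255,0),1)
cv2.imwrite('pics/w1b.png',cv2.resize(im,(800,600)))
E
```

```text
lidFL [ 99. 155.]
lidFR [427. 154.]
latch [263. 211.]
ribtop [232. 130.]
lipL [156. 187.]
lipR [370. 187.]
```

View pics/w1b.png

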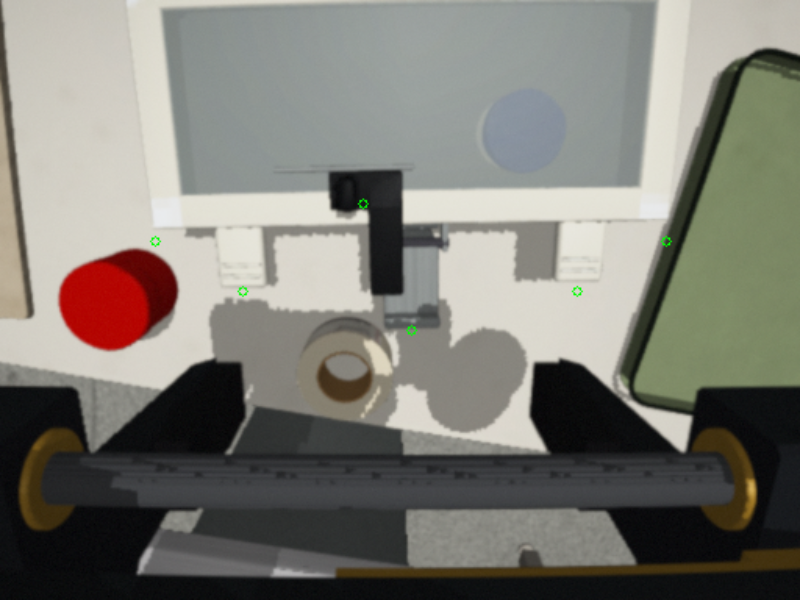

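The wrist view (800 px scale) shows the lid's front corners at about (152,228) and (668,220) and the lip tips at (242,286) and (580,280). The latch end is at (412,321), the tab rib's top at (345,192), the small jar at (524,131) under the window and the label roll at (345,370).

```bash
python3 - <<'E'
from h import *
c=shot('wrist'); k=1/1.5625
f=lambda pts,z: onz(c,np.array(pts)*k,z)
L=f([(152,228),(668,220)],.074); print('lid front',L.round(4).tolist(),wc(L).round(1).tolist()); d=L[0]-L[1]; print('yaw',np.degrees(np.arctan2(-d[0],d[1])),np.linalg.norm(d))
l=f([(242,286),(580,280)],.064); print('tips',wc(l).round(1).tolist()); d=l[0]-l[1]; print('yaw',np.degrees(np.arctan2(-d[0],d[1])),np.linalg.norm(d))
print('latch',wc(f([(386,326),(438,326)],.083)).round(1).tolist()); 
print('rib',wc(f([(345,192)],.111)).round(1).tolist())
g=c['pixels'][100:150,200:270]; cv2.imwrite('pics/rib.png',cv2.cvtColor(np.clip(cv2.resize(g,None,fx=10,fy=10,interpolation=2).astype(float)*3,0,255).astype(np.uint8),cv2.COLOR_RGB2BGR))
E
```

```text
lid front [[0.4604, 0.1116, 0.074], [0.5195, -0.1924, 0.074]] [[-67.5, 156.0, 74.0], [-63.2, -153.7, 74.0]]
yaw 10.99839527799987 0.30973959906137827
tips [[-106.3, 107.1, 64.0], [-102.8, -107.5, 64.0]]
yaw 11.136615643382209 0.21461729557398512
latch [[-126.7, 15.7, 83.0], [-126.8, -16.0, 83.0]]
rib [[-44.1, 36.5, 111.0]]
```

View pics/rib.png

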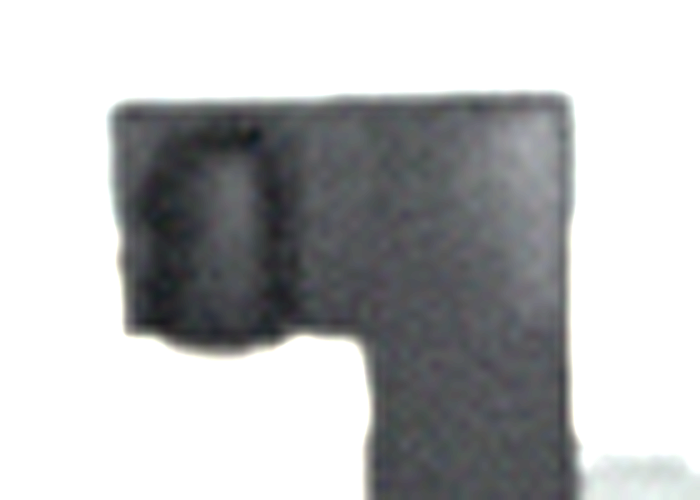

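```bash
sed -i 's/^C0=.*/C0=np.array([0.5591,-0.0290]); YAW=np.radians(11.0)/' h.py; python3 - <<'E'
from h import *
B=rot(YAW)
plan([(cw([-48,36.5,z])[0],B) for z in (140,95)])
E
```

```text
{'dx': 0.084, 'dy': -0.036, 'dz': 0.178, 'rx': 0.0, 'ry': -0.0, 'rz': -0.01}
{'dx': 0.084, 'dy': -0.036, 'dz': 0.253, 'rx': 0.0, 'ry': -0.0, 'rz': -0.01}
```

>>> {"method": "apply_moves", "body": {"increments": [{"dx": 0.084, "dy": -0.036, "dz": 0.05, "rx": 0, "ry": 0, "rz": -0.01}, {"dx": 0.084, "dy": -0.036, "dz": 0.1, "rx": 0, "ry": 0, "rz": -0.01}, {"dx": 0.084, "dy": -0.036, "dz": 0.178, "rx": 0, "ry": 0, "rz": -0.01}, {"dx": 0.084, "dy": -0.036, "dz": 0.22, "rx": 0, "ry": 0, "rz": -0.01}, {"dx": 0.084, "dy": -0.036, "dz": 0.253, "rx": 0, "ry": 0, "rz": -0.01}, {"dx": 0.084, "dy": -0.036, "dz": 0.253, "rx": 0, "ry": 0, "rz": -0.01}, {"dx": 0.084, "dy": -0.036, "dz": 0.253, "rx": 0, "ry": 0, "rz": -0.01}, {"dx": 0.084, "dy": -0.036, "dz": 0.253, "rx": 0, "ry": 0, "rz": -0.01}]}}

```text
time: 2.7
tcp_pos: [0.5059, -0.0018, 0.0962]
orientation: [0.0, 0.995, 0.096, 0.001]
contact_force: [-0.2, 0.8, 0.4]
finger_gap: 0.0882
grip_force: 0.0
```

>>> {"method": "apply_moves", "body": {"increments": [{"dx": 0, "dy": 0, "dz": 0, "rx": 0, "ry": 0, "rz": 0}, {"dx": 0, "dy": 0, "dz": 0, "rx": 0, "ry": 0, "rz": 0}, {"dx": 0, "dy": 0, "dz": 0, "rx": 0, "ry": 0, "rz": 0}, {"dx": 0, "dy": 0, "dz": 0, "rx": 0, "ry": 0, "rz": 0}, {"dx": 0, "dy": 0, "dz": 0, "rx": 0, "ry": 0, "rz": 0}, {"dx": 0, "dy": 0, "dz": 0, "rx": 0, "ry": 0, "rz": 0}, {"dx": 0, "dy": 0, "dz": 0, "rx": 0, "ry": 0, "rz": 0}, {"dx": 0, "dy": 0, "dz": 0, "rx": 0, "ry": 0, "rz": 0}], "jaw": -1, "grip_force": 10}}

```text
time: 3.5
tcp_pos: [0.5051, -0.0016, 0.0949]
orientation: [-0.0, 0.995, 0.096, -0.0]
contact_force: [0.7, 0.7, -0.3]
finger_gap: 0.0265
grip_force: 0.0
```

Still closing; I'll let it finish and then slide.

>>> {"method": "apply_moves", "body": {"increments": [{"dx": 0, "dy": 0, "dz": 0, "rx": 0, "ry": 0, "rz": 0}, {"dx": 0, "dy": 0, "dz": 0, "rx": 0, "ry": 0, "rz": 0}, {"dx": 0, "dy": 0, "dz": 0, "rx": 0, "ry": 0, "rz": 0}, {"dx": 0, "dy": -0.01, "dz": 0, "rx": 0, "ry": 0, "rz": 0}, {"dx": 0, "dy": -0.02, "dz": 0, "rx": 0, "ry": 0, "rz": 0}, {"dx": 0, "dy": -0.03, "dz": 0, "rx": 0, "ry": 0, "rz": 0}, {"dx": 0, "dy": -0.042, "dz": 0, "rx": 0, "ry": 0, "rz": 0}, {"dx": 0, "dy": -0.042, "dz": 0, "rx": 0, "ry": 0, "rz": 0}]}}

```text
time: 4.3
tcp_pos: [0.5005, 0.0224, 0.0949]
orientation: [0.002, 0.995, 0.097, 0.0]
contact_force: [1.0, -8.5, -1.3]
finger_gap: 0.0096
grip_force: 10.0
```

```bash
python3 - <<'E'
from h import *
print(wc(bot.state()['tcp_pos']))
A=rot(YAW);M=rot(YAW+np.pi/4);B=rot(YAW+np.pi/2)
s=bot.state()
plan([(cw([-48,61,150])[0],A),(cw([-100,30,160])[0],M)],s)
s['tcp_pos']=cw([-100,30,160])[0]; q=R.from_matrix(M).as_quat(); s['orientation']=[q[3],*q[:3]]
plan([(cw([-128.5,0,140])[0],B),(cw([-128.5,0,84.5])[0],B)],s)
E
```

```text
[[-47.72112164  61.60087789  94.90951059]]
{'dx': -0.0, 'dy': 0.001, 'dz': -0.092, 'rx': 0.003, 'ry': -0.0, 'rz': 0.002}
{'dx': -0.087, 'dy': 0.053, 'dz': -0.108, 'rx': 0.002, 'ry': 0.001, 'rz': -0.522}
{'dx': -0.069, 'dy': 0.002, 'dz': 0.033, 'rx': 0.0, 'ry': 0.0, 'rz': -0.524}
{'dx': -0.069, 'dy': 0.002, 'dz': 0.126, 'rx': 0.0, 'ry': 0.0, 'rz': -0.524}
```

>>> {"method": "apply_moves", "body": {"increments": [{"dx": 0, "dy": 0, "dz": 0, "rx": 0, "ry": 0, "rz": 0}, {"dx": 0, "dy": 0, "dz": 0, "rx": 0, "ry": 0, "rz": 0}, {"dx": 0, "dy": 0, "dz": -0.07, "rx": 0, "ry": 0, "rz": 0}, {"dx": -0.087, "dy": 0.053, "dz": -0.108, "rx": 0, "ry": 0, "rz": -0.1}, {"dx": -0.087, "dy": 0.053, "dz": -0.108, "rx": 0, "ry": 0, "rz": -0.2}, {"dx": -0.087, "dy": 0.053, "dz": -0.108, "rx": 0, "ry": 0, "rz": -0.3}, {"dx": -0.087, "dy": 0.053, "dz": -0.108, "rx": 0, "ry": 0, "rz": -0.4}, {"dx": -0.087, "dy": 0.053, "dz": -0.108, "rx": 0, "ry": 0, "rz": -0.5}], "jaw": 0}}

```text
time: 5.1
tcp_pos: [0.4551, -0.0177, 0.1599]
orientation: [-0.0, 0.891, 0.453, 0.0]
contact_force: [-0.6, -0.3, -0.3]
finger_gap: 0.0442
grip_force: 0.0
```

>>> {"method": "apply_moves", "body": {"increments": [{"dx": 0, "dy": 0, "dz": 0, "rx": 0, "ry": 0, "rz": -0.1}, {"dx": -0.069, "dy": 0.002, "dz": 0, "rx": 0, "ry": 0, "rz": -0.2}, {"dx": -0.069, "dy": 0.002, "dz": 0, "rx": 0, "ry": 0, "rz": -0.3}, {"dx": -0.069, "dy": 0.002, "dz": 0, "rx": 0, "ry": 0, "rz": -0.4}, {"dx": -0.069, "dy": 0.002, "dz": 0, "rx": 0, "ry": 0, "rz": -0.5}, {"dx": -0.069, "dy": 0.002, "dz": 0.03, "rx": 0, "ry": 0, "rz": -0.545}, {"dx": -0.069, "dy": 0.002, "dz": 0.03, "rx": 0, "ry": 0, "rz": -0.545}, {"dx": -0.069, "dy": 0.002, "dz": 0.03, "rx": 0, "ry": 0, "rz": -0.545}]}}

```text
time: 5.9
tcp_pos: [0.4315, -0.0518, 0.1419]
orientation: [-0.0, 0.641, 0.768, 0.0]
contact_force: [-0.1, -0.4, 0.9]
finger_gap: 0.0441
grip_force: 0.0
```

```bash
python3 - <<'E'
from h import *
print(wc(bot.state()['tcp_pos']))
B=rot(YAW+np.pi/2)
plan([(cw([-128.5,0,84.5])[0],B)])
c=shot('wrist','w2'); im=cv2.imread('pics/w2.png')
for p in ([-125,17,86],[-125,-17,86],[-132,17,86],[-132,-17,86]):
    cv2.circle(im,tuple(int(v) for v in proj(c,cw(p))[0]),2,(0,255,0),1)
cv2.imwrite('pics/w2b.png',cv2.resize(im,(800,600)))
E
```

```text
[[-129.57622247    1.9664992   141.93964693]]
{'dx': -0.003, 'dy': 0.002, 'dz': 0.096, 'rx': -0.0, 'ry': -0.0, 'rz': -0.008}
```

View pics/w2b.png

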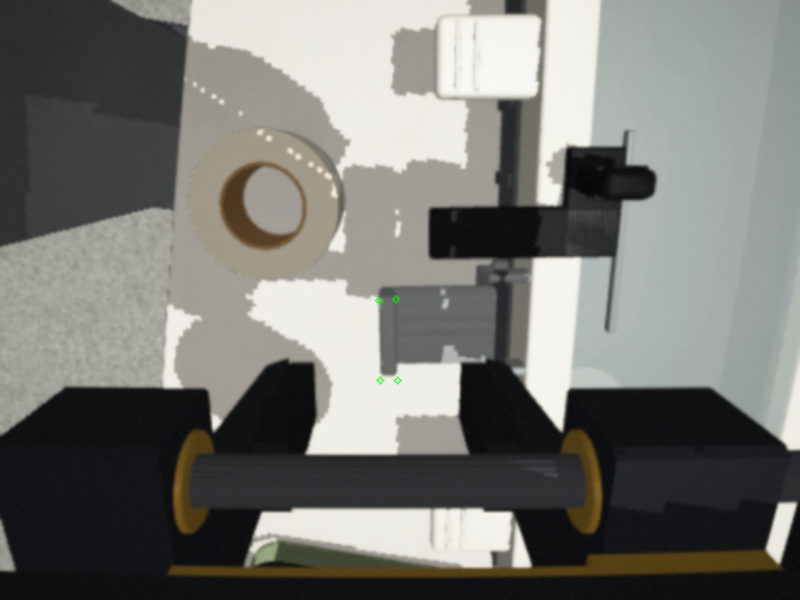

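The wrist view shows the latch end at (388,332), matching the prediction within about 2 mm. The tab's tongue at (500,232) is well clear of the latch. I'll grip the end and turn it about the latch hinge.

>>> {"method": "apply_moves", "body": {"increments": [{"dx": -0.001, "dy": 0.002, "dz": 0.05, "rx": 0, "ry": 0, "rz": -0.008}, {"dx": -0.001, "dy": 0.002, "dz": 0.096, "rx": 0, "ry": 0, "rz": -0.008}, {"dx": -0.001, "dy": 0.002, "dz": 0.096, "rx": 0, "ry": 0, "rz": -0.008}, {"dx": -0.001, "dy": 0.002, "dz": 0.096, "rx": 0, "ry": 0, "rz": -0.008}, {"dx": -0.001, "dy": 0.002, "dz": 0.096, "rx": 0, "ry": 0, "rz": -0.008}, {"dx": -0.001, "dy": 0.002, "dz": 0.096, "rx": 0, "ry": 0, "rz": -0.008}, {"dx": -0.001, "dy": 0.002, "dz": 0.096, "rx": 0, "ry": 0, "rz": -0.008}, {"dx": -0.001, "dy": 0.002, "dz": 0.096, "rx": 0, "ry": 0, "rz": -0.008}]}}

```text
time: 6.75
tcp_pos: [0.4329, -0.0524, 0.0843]
orientation: [0.0, 0.636, 0.772, 0.0]
contact_force: [-0.3, -0.2, 0.2]
finger_gap: 0.0443
grip_force: 0.0
```

>>> {"method": "apply_moves", "body": {"increments": [{"dx": 0, "dy": 0, "dz": 0, "rx": 0, "ry": 0, "rz": 0}, {"dx": 0, "dy": 0, "dz": 0, "rx": 0, "ry": 0, "rz": 0}, {"dx": 0, "dy": 0, "dz": 0, "rx": 0, "ry": 0, "rz": 0}, {"dx": 0, "dy": 0, "dz": 0, "rx": 0, "ry": 0, "rz": 0}, {"dx": 0, "dy": 0, "dz": 0, "rx": 0, "ry": 0, "rz": 0}, {"dx": 0, "dy": 0, "dz": 0, "rx": 0, "ry": 0, "rz": 0}, {"dx": 0, "dy": 0, "dz": 0, "rx": 0, "ry": 0, "rz": 0}, {"dx": 0, "dy": 0, "dz": 0, "rx": 0, "ry": 0, "rz": 0}], "jaw": -1, "grip_force": 20}}

```text
time: 7.55
tcp_pos: [0.4319, -0.0525, 0.084]
orientation: [-0.001, 0.635, 0.772, -0.001]
contact_force: [-5.2, -2.2, 3.4]
finger_gap: 0.0067
grip_force: 20.0
```

```bash
python3 - <<'E'
from h import *
s=bot.state(); t=wc(s['tcp_pos'])[0]; print(t,s['finger_gap'],s['contact_force'])
q=s['orientation']; A=R.from_quat([q[1],q[2],q[3],q[0]]).as_matrix()
h=np.array([-82,0,71.2]); ax=np.array([-np.sin(YAW),np.cos(YAW),0])
w=[]
for th in np.linspace(0.07,.56,8):
    d=t-h; p=h+R.from_rotvec([0,th,0]).apply(d); w.append((cw(p)[0],R.from_rotvec(ax*th).as_matrix()@A))
plan(w,s)
E
```

```text
[-129.34777191    1.17228523   83.97432666] 0.006720477148970094 [-5.19770329 -2.21579515  3.38486954]
{'dx': -0.0, 'dy': 0.002, 'dz': -0.005, 'rx': 0.047, 'ry': 0.0, 'rz': 0.0}
{'dx': -0.0, 'dy': 0.004, 'dz': -0.011, 'rx': 0.093, 'ry': 0.0, 'rz': 0.0}
{'dx': -0.0, 'dy': 0.006, 'dz': -0.016, 'rx': 0.14, 'ry': 0.0, 'rz': 0.0}
{'dx': -0.0, 'dy': 0.009, 'dz': -0.021, 'rx': 0.187, 'ry': 0.0, 'rz': 0.0}
{'dx': -0.0, 'dy': 0.012, 'dz': -0.026, 'rx': 0.233, 'ry': 0.0, 'rz': 0.0}
{'dx': -0.0, 'dy': 0.015, 'dz': -0.03, 'rx': 0.28, 'ry': 0.001, 'rz': 0.0}
{'dx': -0.0, 'dy': 0.019, 'dz': -0.035, 'rx': 0.327, 'ry': 0.001, 'rz': 0.0}
{'dx': -0.0, 'dy': 0.023, 'dz': -0.039, 'rx': 0.373, 'ry': 0.001, 'rz': 0.0}
```

>>> {"method": "apply_moves", "body": {"increments": [{"dx": 0, "dy": 0.002, "dz": -0.005, "rx": 0.047, "ry": 0, "rz": 0}, {"dx": 0, "dy": 0.004, "dz": -0.011, "rx": 0.093, "ry": 0, "rz": 0}, {"dx": 0, "dy": 0.006, "dz": -0.016, "rx": 0.14, "ry": 0, "rz": 0}, {"dx": 0, "dy": 0.009, "dz": -0.021, "rx": 0.187, "ry": 0, "rz": 0}, {"dx": 0, "dy": 0.012, "dz": -0.026, "rx": 0.233, "ry": 0, "rz": 0}, {"dx": 0, "dy": 0.015, "dz": -0.03, "rx": 0.28, "ry": 0, "rz": 0}, {"dx": 0, "dy": 0.019, "dz": -0.035, "rx": 0.327, "ry": 0, "rz": 0}, {"dx": 0, "dy": 0.019, "dz": -0.035, "rx": 0.327, "ry": 0, "rz": 0}]}}

```text
time: 8.35
tcp_pos: [0.4436, -0.0503, 0.1049]
orientation: [-0.156, 0.616, 0.749, -0.189]
contact_force: [-5.3, -2.0, 5.4]
finger_gap: 0.0068
grip_force: 20.0
```

>>> {"method": "apply_moves", "body": {"increments": [{"dx": 0, "dy": 0, "dz": 0, "rx": 0, "ry": 0, "rz": 0}, {"dx": 0, "dy": 0, "dz": 0, "rx": 0, "ry": 0, "rz": 0}, {"dx": 0, "dy": 0, "dz": 0, "rx": 0, "ry": 0, "rz": 0}, {"dx": 0, "dy": 0, "dz": -0.05, "rx": 0, "ry": 0, "rz": 0}, {"dx": 0, "dy": 0, "dz": -0.1, "rx": 0, "ry": 0, "rz": 0}, {"dx": 0, "dy": 0, "dz": -0.12, "rx": 0, "ry": 0, "rz": 0}, {"dx": 0, "dy": 0, "dz": -0.12, "rx": 0, "ry": 0, "rz": 0}, {"dx": 0, "dy": 0, "dz": -0.12, "rx": 0, "ry": 0, "rz": 0}], "jaw": 0}}

```text
time: 9.15
tcp_pos: [0.4769, -0.0437, 0.1681]
orientation: [-0.155, 0.616, 0.749, -0.187]
contact_force: [0.8, -0.7, -0.4]
finger_gap: 0.0441
grip_force: 0.0
```

```bash
python3 - <<'E'
from h import *
s=bot.state(); print(wc(s['tcp_pos']),s['joints'].round(2))
M=rot(YAW+np.pi/4); A=rot(YAW)
P1=cw([-110,-80,170])[0]
plan([(P1,M)],s)
s['tcp_pos']=P1; q=R.from_matrix(M).as_quat(); s['orientation']=[q[3],*q[:3]]
plan([(cw([-99,-105,140])[0],A),(cw([-99,-105,62])[0],A)],s)
c=shot('top','t2'); cv2.imwrite('pics/t2.png',cv2.cvtColor(cv2.resize(c['pixels'][160:260,240:360],None,fx=5,fy=5),cv2.COLOR_RGB2BGR))
E
```

```text
[[-83.5073944    1.24201225 168.067036  ]] [-0.24  0.55  1.44 -0.2   1.61 -0.39]
{'dx': -0.135, 'dy': -0.041, 'dz': 0.018, 'rx': -0.31, 'ry': 0.128, 'rz': 0.514}
{'dx': -0.016, 'dy': 0.042, 'dz': 0.05, 'rx': 0.0, 'ry': 0.0, 'rz': 0.524}
{'dx': -0.016, 'dy': 0.042, 'dz': 0.18, 'rx': 0.0, 'ry': 0.0, 'rz': 0.524}
```

>>> {"method": "apply_moves", "body": {"increments": [{"dx": -0.03, "dy": -0.01, "dz": 0, "rx": -0.05, "ry": 0.02, "rz": 0.08}, {"dx": -0.06, "dy": -0.02, "dz": 0.01, "rx": -0.1, "ry": 0.04, "rz": 0.16}, {"dx": -0.09, "dy": -0.03, "dz": 0.01, "rx": -0.15, "ry": 0.06, "rz": 0.24}, {"dx": -0.11, "dy": -0.04, "dz": 0.02, "rx": -0.2, "ry": 0.08, "rz": 0.33}, {"dx": -0.135, "dy": -0.04, "dz": 0.02, "rx": -0.25, "ry": 0.105, "rz": 0.42}, {"dx": -0.135, "dy": -0.04, "dz": 0.02, "rx": -0.31, "ry": 0.128, "rz": 0.514}, {"dx": -0.135, "dy": -0.04, "dz": 0.02, "rx": -0.31, "ry": 0.128, "rz": 0.514}, {"dx": -0.135, "dy": -0.04, "dz": 0.02, "rx": -0.31, "ry": 0.128, "rz": 0.514}]}}

```text
time: 10.0
tcp_pos: [0.4659, -0.1281, 0.169]
orientation: [-0.0, 0.883, 0.47, -0.001]
contact_force: [0.4, 0.0, 0.2]
finger_gap: 0.0443
grip_force: 0.0
```

>>> {"method": "apply_moves", "body": {"increments": [{"dx": -0.016, "dy": 0.042, "dz": 0, "rx": 0, "ry": 0, "rz": 0.1}, {"dx": -0.016, "dy": 0.042, "dz": 0, "rx": 0, "ry": 0, "rz": 0.2}, {"dx": -0.016, "dy": 0.042, "dz": 0, "rx": 0, "ry": 0, "rz": 0.3}, {"dx": -0.016, "dy": 0.042, "dz": 0, "rx": 0, "ry": 0, "rz": 0.4}, {"dx": -0.016, "dy": 0.042, "dz": 0, "rx": 0, "ry": 0, "rz": 0.5}, {"dx": -0.016, "dy": 0.042, "dz": 0.05, "rx": 0, "ry": 0, "rz": 0.524}, {"dx": -0.016, "dy": 0.042, "dz": 0.05, "rx": 0, "ry": 0, "rz": 0.524}, {"dx": -0.016, "dy": 0.042, "dz": 0.05, "rx": 0, "ry": 0, "rz": 0.524}]}}

```text
time: 10.8
tcp_pos: [0.4822, -0.1502, 0.1394]
orientation: [-0.0, 0.995, 0.097, -0.001]
contact_force: [0.1, 0.1, -1.2]
finger_gap: 0.044
grip_force: 0.0
```

```bash
python3 - <<'E'
from h import *
s=bot.state(); print(wc(s['tcp_pos']),s['joints'].round(2))
A=rot(YAW)
plan([(cw([-99,-105,62])[0],A)],s)
c=shot('wrist','w3'); im=cv2.imread('pics/w3.png')
for p in ([-109,-90,69],[-109,-120,69],[-70,-155,74]):
    cv2.circle(im,tuple(int(v) for v in proj(c,cw(p))[0]),2,(0,255,0),1)
cv2.imwrite('pics/w3b.png',cv2.resize(im,(800,600)))
E
```

```text
[[ -98.62771092 -104.27850505  139.35019625]] [-0.53  0.38  1.7  -0.    1.06  0.84]
{'dx': -0.0, 'dy': 0.001, 'dz': 0.129, 'rx': -0.0, 'ry': 0.001, 'rz': 0.002}
```

View pics/w3b.png

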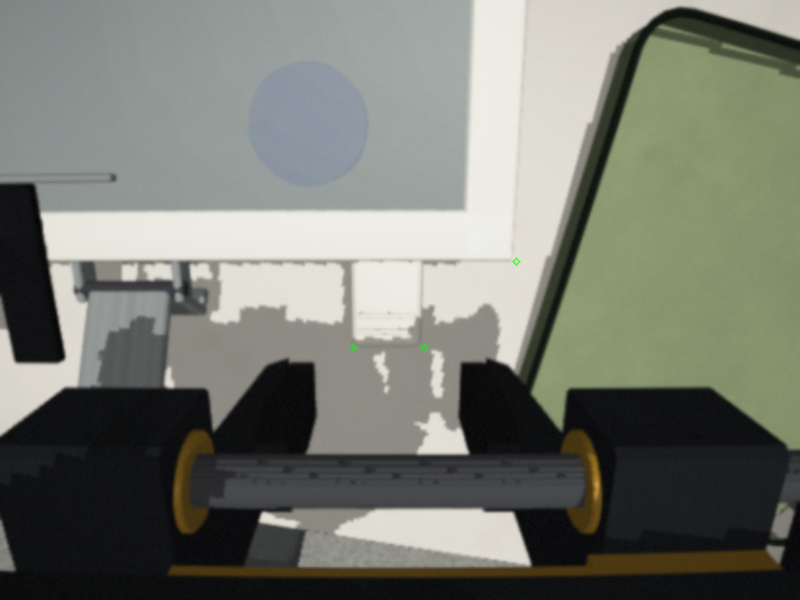

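The lip's tip is at (387,343), within 1 mm of the prediction, and the latch is lifted. I'll grip the lip's sides and carry it along its arc.

>>> {"method": "apply_moves", "body": {"increments": [{"dx": 0, "dy": 0.001, "dz": 0.06, "rx": 0, "ry": 0, "rz": 0}, {"dx": 0, "dy": 0.001, "dz": 0.1, "rx": 0, "ry": 0, "rz": 0}, {"dx": 0, "dy": 0.001, "dz": 0.129, "rx": 0, "ry": 0, "rz": 0}, {"dx": 0, "dy": 0.001, "dz": 0.129, "rx": 0, "ry": 0, "rz": 0}, {"dx": 0, "dy": 0.001, "dz": 0.129, "rx": 0, "ry": 0, "rz": 0}, {"dx": 0, "dy": 0.001, "dz": 0.129, "rx": 0, "ry": 0, "rz": 0}, {"dx": 0, "dy": 0.001, "dz": 0.129, "rx": 0, "ry": 0, "rz": 0}, {"dx": 0, "dy": 0.001, "dz": 0.129, "rx": 0, "ry": 0, "rz": 0}]}}

```text
time: 11.65
tcp_pos: [0.4825, -0.1513, 0.0627]
orientation: [0.001, 0.995, 0.096, 0.0]
contact_force: [-0.3, -0.4, 0.0]
finger_gap: 0.0442
grip_force: 0.0
```

>>> {"method": "apply_moves", "body": {"increments": [{"dx": 0, "dy": 0, "dz": 0, "rx": 0, "ry": 0, "rz": 0}, {"dx": 0, "dy": 0, "dz": 0, "rx": 0, "ry": 0, "rz": 0}, {"dx": 0, "dy": 0, "dz": 0, "rx": 0, "ry": 0, "rz": 0}, {"dx": 0, "dy": 0, "dz": 0, "rx": 0, "ry": 0, "rz": 0}, {"dx": 0, "dy": 0, "dz": 0, "rx": 0, "ry": 0, "rz": 0}, {"dx": 0, "dy": 0, "dz": 0, "rx": 0, "ry": 0, "rz": 0}, {"dx": 0, "dy": 0, "dz": 0, "rx": 0, "ry": 0, "rz": 0}, {"dx": 0, "dy": 0, "dz": 0, "rx": 0, "ry": 0, "rz": 0}], "jaw": -1, "grip_force": 35}}

```text
time: 12.45
tcp_pos: [0.4819, -0.1498, 0.0621]
orientation: [-0.001, 0.995, 0.095, -0.0]
contact_force: [-0.4, 8.6, 5.0]
finger_gap: 0.0297
grip_force: 35.0
```

```bash
cat >> h.py <<'E'
def arc(t0,ths,lead=0):
    "carrier-frame TCP positions with the gripped lip point turning by th about the hinge, tool staying down"
    h=np.array([70,0,42.5]); lip0=np.array([-99,-105,64.5]); out=[]
    off=np.array(t0)-lip0
    for th in ths: out.append(h+R.from_rotvec([0,th,0]).apply(lip0-h)+off)
    return out
E
python3 - <<'E'
from h import *
s=bot.state(); t=wc(s['tcp_pos'])[0]; print(t,s['finger_gap'],s['grip_force'],s['contact_force'])
A=rot(YAW)
plan([(cw(p)[0],A) for p in arc(t,np.linspace(0,1.4,17)[1:])],s)
E
```

```text
[ -98.78429704 -103.81482087   62.05074548] 0.02970993357286713 34.987406730651855 [-0.37952383  8.62065714  5.01984205]
{'dx': 0.004, 'dy': -0.0, 'dz': -0.024, 'rx': -0.001, 'ry': 0.0, 'rz': -0.001}
{'dx': 0.011, 'dy': -0.0, 'dz': -0.048, 'rx': -0.001, 'ry': 0.0, 'rz': -0.001}
{'dx': 0.019, 'dy': -0.0, 'dz': -0.072, 'rx': -0.001, 'ry': 0.0, 'rz': -0.001}
{'dx': 0.03, 'dy': -0.0, 'dz': -0.094, 'rx': -0.001, 'ry': 0.0, 'rz': -0.001}
{'dx': 0.042, 'dy': -0.0, 'dz': -0.116, 'rx': -0.001, 'ry': 0.0, 'rz': -0.001}
{'dx': 0.056, 'dy': -0.0, 'dz': -0.136, 'rx': -0.001, 'ry': 0.0, 'rz': -0.001}
{'dx': 0.072, 'dy': -0.0, 'dz': -0.155, 'rx': -0.001, 'ry': 0.0, 'rz': -0.001}
{'dx': 0.09, 'dy': -0.0, 'dz': -0.173, 'rx': -0.001, 'ry': 0.0, 'rz': -0.001}
{'dx': 0.109, 'dy': -0.0, 'dz': -0.189, 'rx': -0.001, 'ry': 0.0, 'rz': -0.001}
{'dx': 0.129, 'dy': -0.001, 'dz': -0.203, 'rx': -0.001, 'ry': 0.0, 'rz': -0.001}
{'dx': 0.151, 'dy': -0.001, 'dz': -0.216, 'rx': -0.001, 'ry': 0.0, 'rz': -0.001}
{'dx': 0.173, 'dy': -0.001, 'dz': -0.226, 'rx': -0.001, 'ry': 0.0, 'rz': -0.001}
{'dx': 0.197, 'dy': -0.001, 'dz': -0.234, 'rx': -0.001, 'ry': 0.0, 'rz': -0.001}
{'dx': 0.221, 'dy': -0.001, 'dz': -0.241, 'rx': -0.001, 'ry': 0.0, 'rz': -0.001}
{'dx': 0.245, 'dy': -0.001, 'dz': -0.245, 'rx': -0.001, 'ry': 0.0, 'rz': -0.001}
{'dx': 0.27, 'dy': -0.001, 'dz': -0.247, 'rx': -0.001, 'ry': 0.0, 'rz': -0.001}
```

>>> {"method": "apply_moves", "body": {"increments": [{"dx": 0.004, "dy": 0, "dz": -0.024, "rx": 0, "ry": 0, "rz": 0}, {"dx": 0.011, "dy": 0, "dz": -0.048, "rx": 0, "ry": 0, "rz": 0}, {"dx": 0.019, "dy": 0, "dz": -0.072, "rx": 0, "ry": 0, "rz": 0}, {"dx": 0.03, "dy": 0, "dz": -0.094, "rx": 0, "ry": 0, "rz": 0}, {"dx": 0.042, "dy": 0, "dz": -0.116, "rx": 0, "ry": 0, "rz": 0}, {"dx": 0.056, "dy": 0, "dz": -0.136, "rx": 0, "ry": 0, "rz": 0}, {"dx": 0.072, "dy": 0, "dz": -0.155, "rx": 0, "ry": 0, "rz": 0}, {"dx": 0.09, "dy": 0, "dz": -0.173, "rx": 0, "ry": 0, "rz": 0}]}}

```text
time: 13.25
tcp_pos: [0.5338, -0.1395, 0.1645]
orientation: [-0.001, 0.995, 0.096, -0.003]
contact_force: [-1.6, 3.2, -8.5]
finger_gap: 0.0295
grip_force: 35.0
```

Lid following. Second half of the arc.

>>> {"method": "apply_moves", "body": {"increments": [{"dx": 0.019, "dy": 0, "dz": -0.016, "rx": 0, "ry": 0, "rz": 0}, {"dx": 0.039, "dy": 0, "dz": -0.03, "rx": 0, "ry": 0, "rz": 0}, {"dx": 0.061, "dy": 0, "dz": -0.043, "rx": 0, "ry": 0, "rz": 0}, {"dx": 0.083, "dy": 0, "dz": -0.053, "rx": 0, "ry": 0, "rz": 0}, {"dx": 0.107, "dy": 0, "dz": -0.061, "rx": 0, "ry": 0, "rz": 0}, {"dx": 0.131, "dy": 0, "dz": -0.068, "rx": 0, "ry": 0, "rz": 0}, {"dx": 0.155, "dy": 0, "dz": -0.072, "rx": 0, "ry": 0, "rz": 0}, {"dx": 0.178, "dy": 0, "dz": -0.074, "rx": 0, "ry": 0, "rz": 0}]}}

```text
time: 14.05
tcp_pos: [0.6395, -0.1187, 0.21]
orientation: [-0.001, 0.995, 0.096, -0.002]
contact_force: [-6.7, 6.4, 1.4]
finger_gap: 0.0295
grip_force: 35.0
```

>>> {"method": "apply_moves", "body": {"increments": [{"dx": 0, "dy": 0, "dz": 0, "rx": 0, "ry": 0, "rz": 0}, {"dx": 0, "dy": 0, "dz": 0, "rx": 0, "ry": 0, "rz": 0}, {"dx": 0, "dy": 0, "dz": 0, "rx": 0, "ry": 0, "rz": 0}, {"dx": 0, "dy": 0, "dz": -0.05, "rx": 0, "ry": 0, "rz": 0}, {"dx": 0, "dy": 0, "dz": -0.1, "rx": 0, "ry": 0, "rz": 0}, {"dx": -0.08, "dy": 0, "dz": -0.1, "rx": 0, "ry": 0, "rz": 0}, {"dx": -0.16, "dy": 0, "dz": -0.1, "rx": 0, "ry": 0, "rz": 0}, {"dx": -0.22, "dy": 0, "dz": -0.1, "rx": 0, "ry": 0, "rz": 0}], "jaw": 0.2}}

```text
time: 14.85
tcp_pos: [0.5079, -0.1458, 0.2703]
orientation: [0.001, 0.995, 0.095, -0.0]
contact_force: [0.3, -0.4, -0.2]
finger_gap: 0.0529
grip_force: 0.0
```

```bash
python3 - <<'E'
from h import *
s=bot.state(); print(wc(s['tcp_pos']),s['joints'].round(2))
c=shot('wrist','w4'); im=cv2.imread('pics/w4.png')
t=shot('top','t4'); b=cv2.imread('pics/t4.png')[150:270,150:440]
cv2.imwrite('pics/w4b.png',np.vstack([cv2.resize(im,(400,300)),cv2.resize(b,(400,166))]))
cv2.imwrite('pics/w4b.png',cv2.resize(cv2.imread('pics/w4b.png'),(515,600)))
E
```

```text
[[ -72.5345355  -104.84921924  270.27380019]] [-0.5   0.3   1.45 -0.    1.39  0.88]
```

View pics/w4b.png

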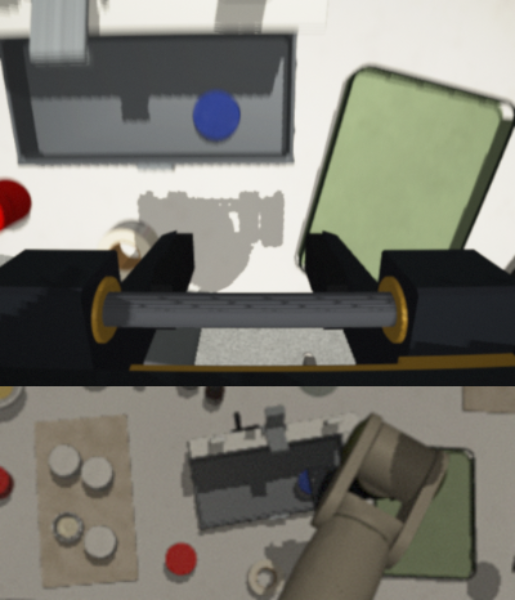

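The picture shows the lid fully open and only one small jar in the carrier, its blue top at (216,114) in the upper panel. The slab jars are unmoved in the lower panel.

```bash
cat >> h.py <<'E'
def setp(s,p,B):
    s=dict(s); s['tcp_pos']=np.array(p); q=R.from_matrix(B).as_quat(); s['orientation']=[q[3],*q[:3]]; return s
def blue(c):
    h=cv2.cvtColor(c['pixels'],cv2.COLOR_RGB2HSV); m=cv2.inRange(h,(105,110,60),(130,255,255))
    n,l,st,ce=cv2.connectedComponentsWithStats(m); i=1+np.argsort(-st[1:,4])[:2]; return [(st[j,4],ce[j],st[j,:4]) for j in i]
E
python3 - <<'E'
from h import *
c=shot('wrist'); 
for a,u,b in blue(c): print(a,u,b,wc(onz(c,[u],.051)).round(1),onz(c,[u],.051).round(4))
s=c['s']
B=lambda d: rot(YAW+np.radians(d))
P=s['tcp_pos']
plan([(P,B(60))],s)
E
```

```text
1778 [214.70303712 109.93869516] [192  86  47  49] [[-16.5 -70.7  51. ]] [[ 0.5564 -0.1015  0.051 ]]
{'dx': 0.0, 'dy': 0.0, 'dz': 0.0, 'rx': 0.001, 'ry': 0.001, 'rz': -0.7}
```

>>> {"method": "apply_moves", "body": {"increments": [{"dx": 0, "dy": 0, "dz": 0, "rx": 0, "ry": 0, "rz": -0.0997}, {"dx": 0, "dy": 0, "dz": 0, "rx": 0, "ry": 0, "rz": -0.1994}, {"dx": 0, "dy": 0, "dz": 0, "rx": 0, "ry": 0, "rz": -0.3}, {"dx": 0, "dy": 0, "dz": 0, "rx": 0, "ry": 0, "rz": -0.4}, {"dx": 0, "dy": 0, "dz": 0, "rx": 0, "ry": 0, "rz": -0.5}, {"dx": 0, "dy": 0, "dz": 0, "rx": 0, "ry": 0, "rz": -0.6}, {"dx": 0, "dy": 0, "dz": 0, "rx": 0, "ry": 0, "rz": -0.7}, {"dx": 0, "dy": 0, "dz": 0, "rx": 0, "ry": 0, "rz": -0.79}], "jaw": 1}}

```text
time: 15.8
tcp_pos: [0.5114, -0.1455, 0.2701]
orientation: [0.001, 0.77, 0.638, -0.0]
contact_force: [0.3, -0.4, -0.8]
finger_gap: 0.0881
grip_force: 0.0
```

>>> {"method": "apply_moves", "body": {"increments": [{"dx": 0, "dy": 0, "dz": 0, "rx": 0, "ry": 0, "rz": -0.0997}, {"dx": 0, "dy": 0, "dz": 0, "rx": 0, "ry": 0, "rz": -0.1994}, {"dx": 0, "dy": 0, "dz": 0, "rx": 0, "ry": 0, "rz": -0.3}, {"dx": 0, "dy": 0, "dz": 0, "rx": 0, "ry": 0, "rz": -0.4}, {"dx": 0, "dy": 0, "dz": 0, "rx": 0, "ry": 0, "rz": -0.5}, {"dx": 0, "dy": 0, "dz": 0, "rx": 0, "ry": 0, "rz": -0.6}, {"dx": 0, "dy": 0, "dz": 0, "rx": 0, "ry": 0, "rz": -0.7}, {"dx": 0, "dy": 0, "dz": 0, "rx": 0, "ry": 0, "rz": -0.79}]}}

```text
time: 16.6
tcp_pos: [0.5114, -0.1455, 0.2701]
orientation: [0.0, 0.283, 0.959, -0.0]
contact_force: [-0.7, 1.2, -0.2]
finger_gap: 0.0886
grip_force: 0.0
```

```bash
python3 - <<'E'
from h import *
s=bot.state(); print(s['joints'].round(2))
B=rot(YAW+np.pi)
plan([(cw([-20,-70.7,150])[0],B),(cw([-20,-70.7,34])[0],B)],s)
E
```

```text
[-0.5   0.31  1.44 -0.    1.39 -1.49]
{'dx': -0.019, 'dy': 0.098, 'dz': 0.2, 'rx': -0.001, 'ry': 0.0, 'rz': -0.511}
{'dx': -0.019, 'dy': 0.098, 'dz': 0.393, 'rx': -0.001, 'ry': 0.0, 'rz': -0.511}
```

>>> {"method": "apply_moves", "body": {"increments": [{"dx": 0, "dy": 0, "dz": 0.05, "rx": 0, "ry": 0, "rz": -0.0997}, {"dx": 0, "dy": 0, "dz": 0.1, "rx": 0, "ry": 0, "rz": -0.1994}, {"dx": 0, "dy": 0, "dz": 0.13, "rx": 0, "ry": 0, "rz": -0.3}, {"dx": 0, "dy": 0.03, "dz": 0.16, "rx": 0, "ry": 0, "rz": -0.4}, {"dx": -0.01, "dy": 0.06, "dz": 0.2, "rx": 0, "ry": 0, "rz": -0.5}, {"dx": -0.019, "dy": 0.098, "dz": 0.2, "rx": 0, "ry": 0, "rz": -0.511}, {"dx": -0.019, "dy": 0.098, "dz": 0.2, "rx": 0, "ry": 0, "rz": -0.511}, {"dx": -0.019, "dy": 0.098, "dz": 0.2, "rx": 0, "ry": 0, "rz": -0.511}]}}

```text
time: 17.4
tcp_pos: [0.5528, -0.1026, 0.15]
orientation: [0.0, -0.093, 0.996, -0.001]
contact_force: [-0.1, 0.5, 0.1]
finger_gap: 0.0882
grip_force: 0.0
```

```bash
python3 - <<'E'
from h import *
c=shot('wrist'); s=c['s']
for a,u,b in blue(c)[:1]: print(a,u,b,wc(onz(c,[u],.051)).round(1))
B=rot(YAW+np.pi)
plan([(cw([-20,-70.7,34])[0],B)],s)
E
```

```text
3432 [247.92773893 194.75145688] [216 162  65  66] [[-19.6 -70.6  51. ]]
{'dx': -0.0, 'dy': 0.001, 'dz': 0.193, 'rx': -0.001, 'ry': 0.0, 'rz': -0.004}
```

Jar at carrier (-19.6,-70.6), right under the tool. I'll descend, grip and lift.

>>> {"method": "apply_moves", "body": {"increments": [{"dx": 0, "dy": 0, "dz": 0.05, "rx": 0, "ry": 0, "rz": 0}, {"dx": 0, "dy": 0, "dz": 0.1, "rx": 0, "ry": 0, "rz": 0}, {"dx": 0, "dy": 0, "dz": 0.15, "rx": 0, "ry": 0, "rz": 0}, {"dx": 0, "dy": 0, "dz": 0.193, "rx": 0, "ry": 0, "rz": 0}, {"dx": 0, "dy": 0, "dz": 0.193, "rx": 0, "ry": 0, "rz": 0}, {"dx": 0, "dy": 0, "dz": 0.193, "rx": 0, "ry": 0, "rz": 0}, {"dx": 0, "dy": 0, "dz": 0.193, "rx": 0, "ry": 0, "rz": 0}, {"dx": 0, "dy": 0, "dz": 0.193, "rx": 0, "ry": 0, "rz": 0}]}}

```text
time: 18.25
tcp_pos: [0.5529, -0.1031, 0.0358]
orientation: [0.001, -0.093, 0.996, -0.001]
contact_force: [0.2, 0.3, 0.1]
finger_gap: 0.0883
grip_force: 0.0
```

>>> {"method": "apply_moves", "body": {"increments": [{"dx": 0, "dy": 0, "dz": 0, "rx": 0, "ry": 0, "rz": 0}, {"dx": 0, "dy": 0, "dz": 0, "rx": 0, "ry": 0, "rz": 0}, {"dx": 0, "dy": 0, "dz": 0, "rx": 0, "ry": 0, "rz": 0}, {"dx": 0, "dy": 0, "dz": 0, "rx": 0, "ry": 0, "rz": 0}, {"dx": 0, "dy": 0, "dz": 0, "rx": 0, "ry": 0, "rz": 0}, {"dx": 0, "dy": 0, "dz": 0, "rx": 0, "ry": 0, "rz": 0}, {"dx": 0, "dy": 0, "dz": 0, "rx": 0, "ry": 0, "rz": 0}, {"dx": 0, "dy": 0, "dz": 0, "rx": 0, "ry": 0, "rz": 0}], "jaw": -1, "grip_force": 20}}

```text
time: 19.05
tcp_pos: [0.5523, -0.1028, 0.0343]
orientation: [-0.0, -0.093, 0.996, -0.0]
contact_force: [-0.6, -0.8, 0.2]
finger_gap: 0.0486
grip_force: 20.0
```

```bash
python3 - <<'E'
from h import *
s=bot.state(); B=rot(YAW+np.pi); p=s['tcp_pos']; print(s['grip_force'],s['finger_gap'])
z=.13
plan([(p+[0,0,z-p[2]],B),([.50,-.335,z],B),([.50,-.335,.032],B)],s)
E
```

```text
19.998100509646974 0.048562200066575356
{'dx': 0.0, 'dy': -0.0, 'dz': -0.159, 'rx': -0.001, 'ry': -0.0, 'rz': -0.004}
{'dx': 0.157, 'dy': -0.364, 'dz': -0.159, 'rx': -0.001, 'ry': -0.0, 'rz': -0.004}
{'dx': 0.157, 'dy': -0.364, 'dz': 0.004, 'rx': -0.001, 'ry': -0.0, 'rz': -0.004}
```

>>> {"method": "apply_moves", "body": {"increments": [{"dx": 0, "dy": 0, "dz": -0.08, "rx": 0, "ry": 0, "rz": 0}, {"dx": 0, "dy": 0, "dz": -0.159, "rx": 0, "ry": 0, "rz": 0}, {"dx": 0.03, "dy": -0.07, "dz": -0.159, "rx": 0, "ry": 0, "rz": 0}, {"dx": 0.06, "dy": -0.14, "dz": -0.159, "rx": 0, "ry": 0, "rz": 0}, {"dx": 0.09, "dy": -0.21, "dz": -0.159, "rx": 0, "ry": 0, "rz": 0}, {"dx": 0.12, "dy": -0.28, "dz": -0.159, "rx": 0, "ry": 0, "rz": 0}, {"dx": 0.157, "dy": -0.35, "dz": -0.159, "rx": 0, "ry": 0, "rz": 0}, {"dx": 0.157, "dy": -0.364, "dz": -0.159, "rx": 0, "ry": 0, "rz": 0}]}}

```text
time: 19.85
tcp_pos: [0.4982, -0.3389, 0.1296]
orientation: [-0.0, -0.091, 0.996, -0.001]
contact_force: [0.1, 0.7, -1.0]
finger_gap: 0.048
grip_force: 20.0
```

>>> {"method": "apply_moves", "body": {"increments": [{"dx": 0, "dy": 0, "dz": 0, "rx": 0, "ry": 0, "rz": 0}, {"dx": 0, "dy": 0, "dz": 0.05, "rx": 0, "ry": 0, "rz": 0}, {"dx": 0, "dy": 0, "dz": 0.1, "rx": 0, "ry": 0, "rz": 0}, {"dx": 0, "dy": 0, "dz": 0.14, "rx": 0, "ry": 0, "rz": 0}, {"dx": 0, "dy": 0, "dz": 0.155, "rx": 0, "ry": 0, "rz": 0}, {"dx": 0, "dy": 0, "dz": 0.163, "rx": 0, "ry": 0, "rz": 0}, {"dx": 0, "dy": 0, "dz": 0.163, "rx": 0, "ry": 0, "rz": 0}, {"dx": 0, "dy": 0, "dz": 0.163, "rx": 0, "ry": 0, "rz": 0}]}}

```text
time: 20.65
tcp_pos: [0.5007, -0.335, 0.0333]
orientation: [0.001, -0.093, 0.996, -0.001]
contact_force: [-0.0, 0.4, -1.9]
finger_gap: 0.048
grip_force: 20.0
```

>>> {"method": "apply_moves", "body": {"increments": [{"dx": 0, "dy": 0, "dz": 0.001, "rx": 0, "ry": 0, "rz": 0}, {"dx": 0, "dy": 0, "dz": 0.001, "rx": 0, "ry": 0, "rz": 0}, {"dx": 0, "dy": 0, "dz": 0.001, "rx": 0, "ry": 0, "rz": 0}, {"dx": 0, "dy": 0, "dz": 0.001, "rx": 0, "ry": 0, "rz": 0}, {"dx": 0, "dy": 0, "dz": 0.001, "rx": 0, "ry": 0, "rz": 0}, {"dx": 0, "dy": 0, "dz": -0.07, "rx": 0, "ry": 0, "rz": 0}, {"dx": 0, "dy": 0, "dz": -0.15, "rx": 0, "ry": 0, "rz": 0}, {"dx": 0, "dy": 0, "dz": -0.23, "rx": 0, "ry": 0, "rz": 0}], "jaw": 1}}

```text
time: 21.45
tcp_pos: [0.4998, -0.3345, 0.1718]
orientation: [-0.0, -0.093, 0.996, -0.0]
contact_force: [0.5, 0.0, 0.0]
finger_gap: 0.0885
grip_force: 0.0
```

```bash
cat >> h.py <<'E'
def whites(c,z=.068,lo=500):
    "white discs on the slab in a top/scene view -> world"
    h=cv2.cvtColor(c['pixels'],cv2.COLOR_RGB2HSV); m=cv2.inRange(h,(0,0,120),(180,45,255)); return m
E
python3 - <<'E'
from h import *
c=shot('wrist','w5'); s=c['s']
for a,u,b in blue(c)[:1]: print(a,u,b,onz(c,[u],.048).round(4))
t=shot('top','t5'); g=cv2.cvtColor(t['pixels'],cv2.COLOR_RGB2GRAY)
x0,y0,x1,y1=168,160,232,265
k=cv2.resize(g[y0:y1,x0:x1],None,fx=4,fy=4,interpolation=2)
ci=cv2.HoughCircles(cv2.GaussianBlur(k,(5,5),1),cv2.HOUGH_GRADIENT,1,40,param1=80,param2=18,minRadius=26,maxRadius=48)
for q in ci[0]:
    u=[q[0]/4+x0-.375,q[1]/4+y0-.375]; print(u,q[2]/4,onz(t,[u],.068).round(4),k[int(q[1]),int(q[0])])
mid=rot(np.radians(251)); 
plan([(np.array([.38,.1,.26]),mid)],s)
E
```

```text
2816 [246.46377841 188.52663352] [217 159  60  60] [[ 0.5026 -0.3346  0.048 ]]
[np.float32(205.0), np.float32(236.75)] 9.3 [[0.4237 0.3058 0.068 ]] 147
[np.float32(204.25), np.float32(197.5)] 9.0 [[0.5584 0.3147 0.068 ]] 148
[np.float32(186.25), np.float32(191.25)] 7.9 [[0.5787 0.3781 0.068 ]] 145
[np.float32(188.25), np.float32(230.25)] 9.425 [[0.4441 0.3638 0.068 ]] 138
{'dx': 0.062, 'dy': 0.749, 'dz': -0.147, 'rx': -0.0, 'ry': -0.0, 'rz': -0.702}
```

>>> {"method": "apply_moves", "body": {"increments": [{"dx": 0, "dy": 0.03, "dz": -0.07, "rx": 0, "ry": 0, "rz": -0.09}, {"dx": 0.01, "dy": 0.1, "dz": -0.1, "rx": 0, "ry": 0, "rz": -0.18}, {"dx": 0.02, "dy": 0.18, "dz": -0.13, "rx": 0, "ry": 0, "rz": -0.27}, {"dx": 0.03, "dy": 0.26, "dz": -0.147, "rx": 0, "ry": 0, "rz": -0.36}, {"dx": 0.04, "dy": 0.34, "dz": -0.147, "rx": 0, "ry": 0, "rz": -0.45}, {"dx": 0.05, "dy": 0.42, "dz": -0.147, "rx": 0, "ry": 0, "rz": -0.54}, {"dx": 0.06, "dy": 0.5, "dz": -0.147, "rx": 0, "ry": 0, "rz": -0.63}, {"dx": 0.06, "dy": 0.58, "dz": -0.147, "rx": 0, "ry": 0, "rz": -0.702}]}}

```text
time: 22.35
tcp_pos: [0.4049, 0.0375, 0.2558]
orientation: [-0.015, -0.545, 0.838, -0.017]
contact_force: [0.4, 0.4, 0.4]
finger_gap: 0.0883
grip_force: 0.0
```

```bash
python3 - <<'E'
from h import *
s=bot.state();print(s['tcp_pos'],s['joints'].round(2))
plan([(np.array([.5,.34,.26]),rot(np.radians(251)))],s)
E
```

```text
[0.40488447 0.03750593 0.25577173] [-0.17  0.05  1.8  -0.05  1.3  -2.88]
{'dx': -0.524, 'dy': 0.06, 'dz': -0.031, 'rx': -0.007, 'ry': -0.03, 'rz': -0.058}
```

>>> {"method": "apply_moves", "body": {"increments": [{"dx": -0.08, "dy": 0.01, "dz": -0.01, "rx": 0, "ry": 0, "rz": 0}, {"dx": -0.16, "dy": 0.02, "dz": -0.02, "rx": 0, "ry": 0, "rz": 0}, {"dx": -0.24, "dy": 0.03, "dz": -0.03, "rx": 0, "ry": 0, "rz": 0}, {"dx": -0.32, "dy": 0.04, "dz": -0.03, "rx": 0, "ry": -0.01, "rz": -0.02}, {"dx": -0.4, "dy": 0.05, "dz": -0.03, "rx": 0, "ry": -0.02, "rz": -0.04}, {"dx": -0.48, "dy": 0.06, "dz": -0.03, "rx": -0.007, "ry": -0.03, "rz": -0.058}, {"dx": -0.524, "dy": 0.06, "dz": -0.031, "rx": -0.007, "ry": -0.03, "rz": -0.058}, {"dx": -0.524, "dy": 0.06, "dz": -0.031, "rx": -0.007, "ry": -0.03, "rz": -0.058}]}}

```text
time: 23.15
tcp_pos: [0.5027, 0.3397, 0.2585]
orientation: [-0.001, -0.58, 0.815, 0.0]
contact_force: [-0.2, -1.2, -0.8]
finger_gap: 0.0881
grip_force: 0.0
```

```bash
python3 - <<'E'
from h import *
c=shot('wrist','w6'); s=c['s'];print(s['tcp_pos'],s['joints'].round(2))
im=cv2.imread('pics/w6.png')
for p in ([.583,.378,.068],[.562,.313,.068],[.43,.302,.068],[.454,.366,.056]):
    u=proj(c,p)[0]; print(u); cv2.circle(im,tuple(int(v) for v in u),2,(0,0,255),1)
cv2.imwrite('pics/w6b.png',cv2.resize(im,(800,600)))
E
```

```text
[0.50272177 0.33971763 0.25847359] [ 0.4   0.49  1.21  0.    1.44 -2.41]
[187.55651705 226.23302698]
[182.683429   162.36976128]
[306.61153391 107.04555429]
[300.0074093  173.89495241]
```

View pics/w6b.png

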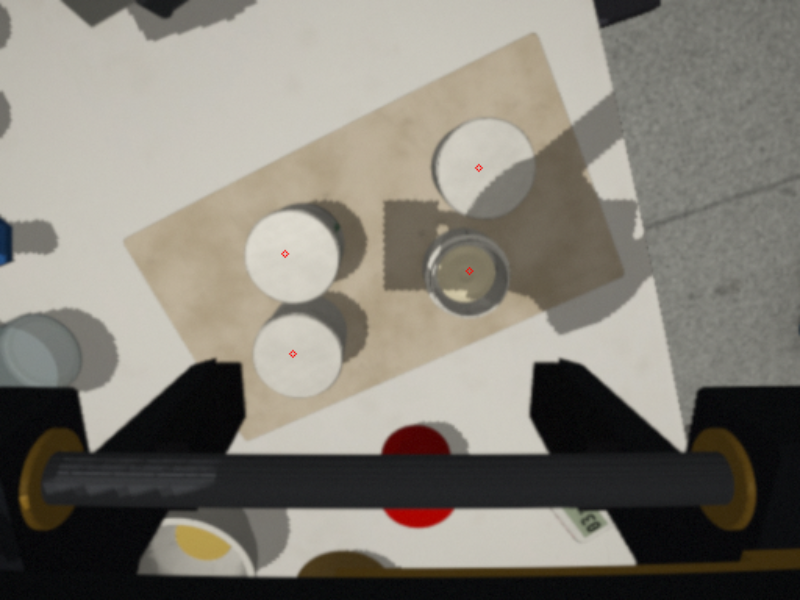

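The picture shows the lidded jars at (484,167), (293,255) and (298,355), and the open jar at (467,274) with its rim and contents visible. I'll leave the open jar. The red jar at (418,475) is not meant.

```bash
python3 - <<'E'
from h import *
c=shot('wrist'); s=c['s']
J=onz(c,np.array([(484,167),(293,255),(298,355)])/1.5625,.068); print(J.round(4))
print('open',onz(c,np.array([(467,274)])/1.5625,.056).round(4))
B=rot(np.radians(251)); p=J[0].copy()
plan([(np.r_[p[:2],.15],B),(np.r_[p[:2],.057],B)],s)
E
```

```text
[[0.4267 0.3013 0.068 ]
 [0.5576 0.3137 0.068 ]
 [0.5802 0.3785 0.068 ]]
open [[0.4553 0.3656 0.056 ]]
{'dx': 0.099, 'dy': 0.099, 'dz': 0.182, 'rx': 0.001, 'ry': -0.001, 'rz': -0.002}
{'dx': 0.099, 'dy': 0.099, 'dz': 0.337, 'rx': 0.001, 'ry': -0.001, 'rz': -0.002}
```

>>> {"method": "apply_moves", "body": {"increments": [{"dx": 0.04, "dy": 0.04, "dz": 0.05, "rx": 0, "ry": 0, "rz": 0}, {"dx": 0.07, "dy": 0.07, "dz": 0.1, "rx": 0, "ry": 0, "rz": 0}, {"dx": 0.099, "dy": 0.099, "dz": 0.15, "rx": 0, "ry": 0, "rz": 0}, {"dx": 0.099, "dy": 0.099, "dz": 0.182, "rx": 0, "ry": 0, "rz": 0}, {"dx": 0.099, "dy": 0.099, "dz": 0.24, "rx": 0, "ry": 0, "rz": 0}, {"dx": 0.099, "dy": 0.099, "dz": 0.3, "rx": 0, "ry": 0, "rz": 0}, {"dx": 0.099, "dy": 0.099, "dz": 0.337, "rx": 0, "ry": 0, "rz": 0}, {"dx": 0.099, "dy": 0.099, "dz": 0.337, "rx": 0, "ry": 0, "rz": 0}]}}

```text
time: 24.05
tcp_pos: [0.4254, 0.2993, 0.0562]
orientation: [-0.003, -0.578, 0.816, 0.001]
contact_force: [0.8, -0.5, -0.3]
finger_gap: 0.0884
grip_force: 0.0
```

>>> {"method": "apply_moves", "body": {"increments": [{"dx": 0, "dy": 0, "dz": 0, "rx": 0, "ry": 0, "rz": 0}, {"dx": 0, "dy": 0, "dz": 0, "rx": 0, "ry": 0, "rz": 0}, {"dx": 0, "dy": 0, "dz": 0, "rx": 0, "ry": 0, "rz": 0}, {"dx": 0, "dy": 0, "dz": 0, "rx": 0, "ry": 0, "rz": 0}, {"dx": 0, "dy": 0, "dz": 0, "rx": 0, "ry": 0, "rz": 0}, {"dx": 0, "dy": 0, "dz": 0, "rx": 0, "ry": 0, "rz": 0}, {"dx": 0, "dy": 0, "dz": 0, "rx": 0, "ry": 0, "rz": 0}, {"dx": 0, "dy": 0, "dz": 0, "rx": 0, "ry": 0, "rz": 0}], "jaw": -1, "grip_force": 25}}

```text
time: 24.85
tcp_pos: [0.4271, 0.3012, 0.0592]
orientation: [0.001, -0.579, 0.815, 0.0]
contact_force: [-2.2, 0.0, 7.7]
finger_gap: 0.0603
grip_force: 25.0
```

```bash
python3 - <<'E'
from h import *
s=bot.state(); print(s['tcp_pos'],s['finger_gap'],s['grip_force'])
A=rot(np.radians(251)); B=rot(YAW+np.pi); p=s['tcp_pos']
P1=cw([-110,140,170])[0]
plan([(np.r_[p[:2],.17],A),(P1,B)],s)
s=setp(s,P1,B)
plan([(cw([-25,-94,150])[0],B),(cw([-25,-94,53])[0],B)],s)
E
```

```text
[0.42710091 0.30119574 0.05924171] 0.06033758794273018 25.001028749575198
{'dx': -0.0, 'dy': -0.0, 'dz': -0.185, 'rx': -0.0, 'ry': 0.001, 'rz': -0.003}
{'dx': 0.338, 'dy': -0.113, 'dz': -0.185, 'rx': -0.0, 'ry': 0.001, 'rz': 0.695}
{'dx': -0.142, 'dy': -0.39, 'dz': 0.033, 'rx': 0.0, 'ry': 0.0, 'rz': 0.0}
{'dx': -0.142, 'dy': -0.39, 'dz': 0.195, 'rx': 0.0, 'ry': 0.0, 'rz': 0.0}
```

>>> {"method": "apply_moves", "body": {"increments": [{"dx": 0, "dy": 0, "dz": -0.08, "rx": 0, "ry": 0, "rz": 0}, {"dx": 0, "dy": 0, "dz": -0.16, "rx": 0, "ry": 0, "rz": 0.09}, {"dx": 0.06, "dy": -0.02, "dz": -0.185, "rx": 0, "ry": 0, "rz": 0.19}, {"dx": 0.12, "dy": -0.04, "dz": -0.185, "rx": 0, "ry": 0, "rz": 0.29}, {"dx": 0.18, "dy": -0.06, "dz": -0.185, "rx": 0, "ry": 0, "rz": 0.39}, {"dx": 0.24, "dy": -0.08, "dz": -0.185, "rx": 0, "ry": 0, "rz": 0.49}, {"dx": 0.3, "dy": -0.1, "dz": -0.185, "rx": 0, "ry": 0, "rz": 0.59}, {"dx": 0.338, "dy": -0.113, "dz": -0.185, "rx": 0, "ry": 0, "rz": 0.695}]}}

```text
time: 25.65
tcp_pos: [0.4239, 0.0851, 0.1695]
orientation: [0.0, -0.096, 0.995, -0.0]
contact_force: [0.8, -0.4, -2.1]
finger_gap: 0.0607
grip_force: 25.0
```

```bash
python3 - <<'E'
from h import *
s=bot.state(); print(wc(s['tcp_pos']),s['finger_gap'],s['grip_force'],s['joints'].round(2))
B=rot(YAW+np.pi)
plan([(cw([-25,-94,150])[0],B),(cw([-25,-94,55])[0],B)],s)
E
```

```text
[[-110.97945548  137.85081354  169.4788503 ]] 0.06070187598540764 24.991408543646685 [-0.07  0.19  1.87 -0.    1.08 -1.84]
{'dx': -0.143, 'dy': -0.386, 'dz': 0.033, 'rx': -0.0, 'ry': 0.0, 'rz': 0.0}
{'dx': -0.143, 'dy': -0.386, 'dz': 0.191, 'rx': -0.0, 'ry': 0.0, 'rz': 0.0}
```

>>> {"method": "apply_moves", "body": {"increments": [{"dx": 0, "dy": -0.08, "dz": 0, "rx": 0, "ry": 0, "rz": 0}, {"dx": 0, "dy": -0.16, "dz": 0, "rx": 0, "ry": 0, "rz": 0}, {"dx": -0.03, "dy": -0.235, "dz": 0, "rx": 0, "ry": 0, "rz": 0}, {"dx": -0.07, "dy": -0.3, "dz": 0, "rx": 0, "ry": 0, "rz": 0}, {"dx": -0.11, "dy": -0.36, "dz": 0.033, "rx": 0, "ry": 0, "rz": 0}, {"dx": -0.143, "dy": -0.386, "dz": 0.033, "rx": 0, "ry": 0, "rz": 0}, {"dx": -0.143, "dy": -0.386, "dz": 0.05, "rx": 0, "ry": 0, "rz": 0}, {"dx": -0.143, "dy": -0.386, "dz": 0.1, "rx": 0, "ry": 0, "rz": 0}]}}

```text
time: 26.45
tcp_pos: [0.5552, -0.1232, 0.1104]
orientation: [0.002, -0.1, 0.995, -0.001]
contact_force: [0.2, -0.0, -2.4]
finger_gap: 0.0602
grip_force: 25.0
```

```bash
python3 - <<'E'
from h import *
s=bot.state(); print(wc(s['tcp_pos']),s['joints'].round(2))
B=rot(YAW+np.pi)
plan([(cw([-25,-94,55])[0],B)],s)
E
```

```text
[[-21.83781501 -91.70156709 110.35926008]] [-0.42  0.54  1.53  0.    1.06 -2.2 ]
{'dx': 0.006, 'dy': -0.004, 'dz': 0.092, 'rx': -0.002, 'ry': 0.002, 'rz': 0.005}
```

>>> {"method": "apply_moves", "body": {"increments": [{"dx": 0, "dy": 0, "dz": 0, "rx": 0, "ry": 0, "rz": 0}, {"dx": 0, "dy": 0, "dz": 0.04, "rx": 0, "ry": 0, "rz": 0}, {"dx": 0, "dy": 0, "dz": 0.07, "rx": 0, "ry": 0, "rz": 0}, {"dx": 0, "dy": 0, "dz": 0.085, "rx": 0, "ry": 0, "rz": 0}, {"dx": 0, "dy": 0, "dz": 0.091, "rx": 0, "ry": 0, "rz": 0}, {"dx": 0, "dy": 0, "dz": 0.091, "rx": 0, "ry": 0, "rz": 0}, {"dx": 0, "dy": 0, "dz": 0.091, "rx": 0, "ry": 0, "rz": 0}, {"dx": 0, "dy": 0, "dz": 0.091, "rx": 0, "ry": 0, "rz": 0}]}}

```text
time: 27.25
tcp_pos: [0.5545, -0.1229, 0.0552]
orientation: [0.0, -0.1, 0.995, -0.0]
contact_force: [-0.6, -0.1, -1.9]
finger_gap: 0.0605
grip_force: 25.0
```

>>> {"method": "apply_moves", "body": {"increments": [{"dx": 0, "dy": 0, "dz": 0.001, "rx": 0, "ry": 0, "rz": 0}, {"dx": 0, "dy": 0, "dz": 0.002, "rx": 0, "ry": 0, "rz": 0}, {"dx": 0, "dy": 0, "dz": 0.002, "rx": 0, "ry": 0, "rz": 0}, {"dx": 0, "dy": 0, "dz": 0.003, "rx": 0, "ry": 0, "rz": 0}, {"dx": 0, "dy": 0, "dz": 0.003, "rx": 0, "ry": 0, "rz": 0}, {"dx": 0, "dy": 0, "dz": 0.003, "rx": 0, "ry": 0, "rz": 0}, {"dx": 0, "dy": 0, "dz": 0.003, "rx": 0, "ry": 0, "rz": 0}, {"dx": 0, "dy": 0, "dz": 0.003, "rx": 0, "ry": 0, "rz": 0}]}}

```text
time: 28.05
tcp_pos: [0.5546, -0.1229, 0.0547]
orientation: [0.001, -0.1, 0.995, -0.0]
contact_force: [-5.7, 3.0, 15.3]
finger_gap: 0.0605
grip_force: 25.0
```

>>> {"method": "apply_moves", "body": {"increments": [{"dx": 0, "dy": 0, "dz": -0.002, "rx": 0, "ry": 0, "rz": 0}, {"dx": 0, "dy": 0, "dz": -0.002, "rx": 0, "ry": 0, "rz": 0}, {"dx": 0, "dy": 0, "dz": -0.002, "rx": 0, "ry": 0, "rz": 0}, {"dx": 0, "dy": 0, "dz": -0.04, "rx": 0, "ry": 0, "rz": 0}, {"dx": 0, "dy": 0, "dz": -0.1, "rx": 0, "ry": 0, "rz": 0}, {"dx": 0, "dy": 0, "dz": -0.16, "rx": 0, "ry": 0, "rz": 0}, {"dx": 0.08, "dy": 0, "dz": -0.18, "rx": 0, "ry": 0, "rz": 0}, {"dx": 0.16, "dy": 0, "dz": -0.18, "rx": 0, "ry": 0, "rz": 0}], "jaw": 0.64}}

```text
time: 28.85
tcp_pos: [0.4599, -0.1423, 0.1622]
orientation: [0.001, -0.101, 0.995, -0.001]
contact_force: [-0.6, -1.8, 0.4]
finger_gap: 0.0724
grip_force: 0.0
```

```bash
python3 - <<'E'
from h import *
c=shot('wrist','w7'); s=c['s']; print(wc(s['tcp_pos']))
t=shot('top','t7')
a=cv2.resize(cv2.imread('pics/w7.png'),(400,300)); b=cv2.resize(cv2.imread('pics/t7.png')[150:270,150:440],(400,166))
cv2.imwrite('pics/w7b.png',np.vstack([a,b]))
g=cv2.cvtColor(t['pixels'],cv2.COLOR_RGB2GRAY); x0,y0,x1,y1=168,160,240,265
k=cv2.resize(g[y0:y1,x0:x1],None,fx=4,fy=4,interpolation=2)
ci=cv2.HoughCircles(cv2.GaussianBlur(k,(5,5),1),cv2.HOUGH_GRADIENT,1,40,param1=80,param2=18,minRadius=26,maxRadius=48)
for q in ci[0]:
    u=[q[0]/4+x0-.375,q[1]/4+y0-.375]; print(onz(t,[u],.068).round(4))
plan([([.42,.13,.2],rot(np.radians(221)))],s)
E
```

```text
[[-119.03132918  -92.2517276   162.2129834 ]]
[[0.5575 0.3156 0.068 ]]
[[0.5795 0.3816 0.068 ]]
[[0.4484 0.3632 0.068 ]]
{'dx': -0.026, 'dy': 0.458, 'dz': -0.064, 'rx': -0.002, 'ry': 0.001, 'rz': -0.343}
```

View pics/w7b.png

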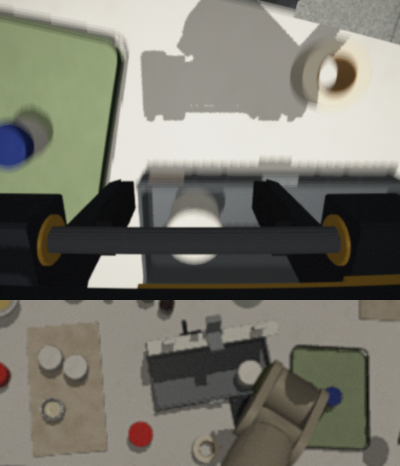

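The first jar stands upright in the carrier (lower panel, 250,375), the small jar is in the tray at (333,396), and the other slab jars are unmoved. Next is the jar at world (0.558,0.314).

>>> {"method": "apply_moves", "body": {"increments": [{"dx": 0, "dy": 0.06, "dz": -0.06, "rx": 0, "ry": 0, "rz": -0.04}, {"dx": 0, "dy": 0.13, "dz": -0.064, "rx": 0, "ry": 0, "rz": -0.08}, {"dx": 0, "dy": 0.2, "dz": -0.064, "rx": 0, "ry": 0, "rz": -0.12}, {"dx": -0.01, "dy": 0.27, "dz": -0.064, "rx": 0, "ry": 0, "rz": -0.17}, {"dx": -0.02, "dy": 0.34, "dz": -0.064, "rx": 0, "ry": 0, "rz": -0.22}, {"dx": -0.026, "dy": 0.41, "dz": -0.064, "rx": 0, "ry": 0, "rz": -0.28}, {"dx": -0.026, "dy": 0.458, "dz": -0.064, "rx": 0, "ry": 0, "rz": -0.343}, {"dx": -0.026, "dy": 0.458, "dz": -0.064, "rx": 0, "ry": 0, "rz": -0.343}], "jaw": 1}}

```text
time: 29.75
tcp_pos: [0.4205, 0.1332, 0.1992]
orientation: [0.0, -0.353, 0.936, 0.0]
contact_force: [-0.3, -0.5, -0.2]
finger_gap: 0.088
grip_force: 0.0
```

```bash
python3 - <<'E'
from h import *
s=bot.state(); print(s['tcp_pos'],s['joints'].round(2))
B=rot(np.radians(251))
plan([([.5576,.3137,.17],B),([.5576,.3137,.058],B)],s)
E
```

```text
[0.42046333 0.13324881 0.19917621] [ 0.04  0.18  1.81  0.    1.16 -2.25]
{'dx': -0.37, 'dy': 0.075, 'dz': 0.049, 'rx': 0.0, 'ry': 0.0, 'rz': -0.346}
{'dx': -0.37, 'dy': 0.075, 'dz': 0.235, 'rx': 0.0, 'ry': 0.0, 'rz': -0.346}
```

>>> {"method": "apply_moves", "body": {"increments": [{"dx": -0.08, "dy": 0.015, "dz": 0.01, "rx": 0, "ry": 0, "rz": -0.06}, {"dx": -0.16, "dy": 0.03, "dz": 0.02, "rx": 0, "ry": 0, "rz": -0.13}, {"dx": -0.24, "dy": 0.045, "dz": 0.03, "rx": 0, "ry": 0, "rz": -0.2}, {"dx": -0.32, "dy": 0.06, "dz": 0.04, "rx": 0, "ry": 0, "rz": -0.28}, {"dx": -0.37, "dy": 0.075, "dz": 0.049, "rx": 0, "ry": 0, "rz": -0.346}, {"dx": -0.37, "dy": 0.075, "dz": 0.049, "rx": 0, "ry": 0, "rz": -0.346}, {"dx": -0.37, "dy": 0.075, "dz": 0.049, "rx": 0, "ry": 0, "rz": -0.346}, {"dx": -0.37, "dy": 0.075, "dz": 0.049, "rx": 0, "ry": 0, "rz": -0.346}]}}

```text
time: 30.55
tcp_pos: [0.5591, 0.3088, 0.1701]
orientation: [-0.0, -0.577, 0.817, -0.0]
contact_force: [-0.1, -0.1, -0.1]
finger_gap: 0.0879
grip_force: 0.0
```

```bash
cat >> h.py <<'E'
def discs(c,z=.068,R0=.031):
    "white lid discs in a wrist view: threshold, contour, circle -> world"
    h=cv2.cvtColor(c['pixels'],cv2.COLOR_RGB2HSV); g=cv2.GaussianBlur(cv2.cvtColor(c['pixels'],cv2.COLOR_RGB2GRAY),(5,5),1)
    r=335*R0/(c['M'][2,3]-z); ci=cv2.HoughCircles(g,cv2.HOUGH_GRADIENT,1,int(r*1.2),param1=80,param2=15,minRadius=int(r*.88),maxRadius=int(r*1.15))
    for q in (ci[0] if ci is not None else []):
        v=h[int(np.clip(q[1],0,383)),int(np.clip(q[0],0,511))]
        if v[1]<60 and v[2]>120: print(q.round(1),v,onz(c,[q[:2]],z).round(4)[0])
E
python3 - <<'E'
from h import *
c=shot('wrist','w8'); s=c['s']; print(s['tcp_pos'])
discs(c)
plan([([.5576,.3137,.058],rot(np.radians(251)))],s)
E
```

```text
[0.55913846 0.30883526 0.17006936]
[249.5 200.5  39.1] [ 22  18 215] [0.5602 0.3149 0.068 ]
[251.5 286.5  38.9] [ 20  18 210] [0.5832 0.3848 0.068 ]
[394.5 218.5  39.8] [ 22  58 136] [0.4598 0.366  0.068 ]
{'dx': -0.007, 'dy': 0.005, 'dz': 0.187, 'rx': -0.0, 'ry': -0.0, 'rz': -0.006}
```

>>> {"method": "apply_moves", "body": {"increments": [{"dx": -0.008, "dy": 0.004, "dz": 0.05, "rx": 0, "ry": 0, "rz": 0}, {"dx": -0.008, "dy": 0.004, "dz": 0.1, "rx": 0, "ry": 0, "rz": 0}, {"dx": -0.008, "dy": 0.004, "dz": 0.15, "rx": 0, "ry": 0, "rz": 0}, {"dx": -0.008, "dy": 0.004, "dz": 0.187, "rx": 0, "ry": 0, "rz": 0}, {"dx": -0.008, "dy": 0.004, "dz": 0.187, "rx": 0, "ry": 0, "rz": 0}, {"dx": -0.008, "dy": 0.004, "dz": 0.187, "rx": 0, "ry": 0, "rz": 0}, {"dx": -0.008, "dy": 0.004, "dz": 0.187, "rx": 0, "ry": 0, "rz": 0}, {"dx": -0.008, "dy": 0.004, "dz": 0.187, "rx": 0, "ry": 0, "rz": 0}]}}

```text
time: 31.4
tcp_pos: [0.559, 0.3154, 0.0592]
orientation: [0.001, -0.578, 0.816, -0.0]
contact_force: [-0.0, -0.0, 0.2]
finger_gap: 0.0879
grip_force: 0.0
```

>>> {"method": "apply_moves", "body": {"increments": [{"dx": 0, "dy": 0, "dz": 0, "rx": 0, "ry": 0, "rz": 0}, {"dx": 0, "dy": 0, "dz": 0, "rx": 0, "ry": 0, "rz": 0}, {"dx": 0, "dy": 0, "dz": 0, "rx": 0, "ry": 0, "rz": 0}, {"dx": 0, "dy": 0, "dz": 0, "rx": 0, "ry": 0, "rz": 0}, {"dx": 0, "dy": 0, "dz": 0, "rx": 0, "ry": 0, "rz": 0}, {"dx": 0, "dy": 0, "dz": 0, "rx": 0, "ry": 0, "rz": 0}, {"dx": 0, "dy": 0, "dz": 0, "rx": 0, "ry": 0, "rz": 0}, {"dx": 0, "dy": 0, "dz": 0, "rx": 0, "ry": 0, "rz": 0}], "jaw": -1, "grip_force": 25}}

```text
time: 32.2
tcp_pos: [0.5584, 0.3153, 0.0576]
orientation: [0.0, -0.578, 0.816, 0.0]
contact_force: [-0.1, 0.1, 1.5]
finger_gap: 0.0602
grip_force: 25.0
```

```bash
python3 - <<'E'
from h import *
s=bot.state(); print(s['tcp_pos'],s['finger_gap'],s['grip_force'])
A=rot(np.radians(251)); B=rot(YAW+np.pi); p=s['tcp_pos']
P1=cw([-110,120,170])[0]
plan([(np.r_[p[:2],.17],A),(P1,B)],s)
E
```

```text
[0.55842747 0.31530863 0.05764382] 0.0602182177923786 25.000136237649713
{'dx': -0.0, 'dy': 0.0, 'dz': -0.187, 'rx': 0.0, 'ry': 0.0, 'rz': -0.004}
{'dx': 0.461, 'dy': 0.068, 'dz': -0.187, 'rx': 0.0, 'ry': 0.0, 'rz': 0.694}
```

>>> {"method": "apply_moves", "body": {"increments": [{"dx": 0, "dy": 0, "dz": -0.08, "rx": 0, "ry": 0, "rz": 0}, {"dx": 0, "dy": 0, "dz": -0.16, "rx": 0, "ry": 0, "rz": 0.09}, {"dx": 0.08, "dy": 0.01, "dz": -0.187, "rx": 0, "ry": 0, "rz": 0.19}, {"dx": 0.16, "dy": 0.02, "dz": -0.187, "rx": 0, "ry": 0, "rz": 0.29}, {"dx": 0.24, "dy": 0.035, "dz": -0.187, "rx": 0, "ry": 0, "rz": 0.39}, {"dx": 0.32, "dy": 0.05, "dz": -0.187, "rx": 0, "ry": 0, "rz": 0.49}, {"dx": 0.4, "dy": 0.06, "dz": -0.187, "rx": 0, "ry": 0, "rz": 0.59}, {"dx": 0.461, "dy": 0.068, "dz": -0.187, "rx": 0, "ry": 0, "rz": 0.694}]}}

```text
time: 33.0
tcp_pos: [0.4268, 0.0662, 0.1696]
orientation: [-0.0, -0.096, 0.995, -0.0]
contact_force: [1.0, -0.4, -0.4]
finger_gap: 0.06
grip_force: 25.0
```

```bash
python3 - <<'E'
from h import *
s=bot.state(); print(wc(s['tcp_pos']),s['finger_gap'],s['grip_force'],s['joints'].round(2))
B=rot(YAW+np.pi)
plan([(cw([-24,4,150])[0],B),(cw([-24,4,54])[0],B)],s)
E
```

```text
[[-111.70627483  118.68941056  169.64723582]] 0.05999433799872029 24.991798461705912 [-0.12  0.19  1.87 -0.    1.08 -1.88]
{'dx': -0.146, 'dy': -0.191, 'dz': 0.033, 'rx': 0.0, 'ry': -0.0, 'rz': -0.0}
{'dx': -0.146, 'dy': -0.191, 'dz': 0.193, 'rx': 0.0, 'ry': -0.0, 'rz': -0.0}
```

>>> {"method": "apply_moves", "body": {"increments": [{"dx": 0, "dy": -0.08, "dz": 0, "rx": 0, "ry": 0, "rz": 0}, {"dx": -0.04, "dy": -0.15, "dz": 0, "rx": 0, "ry": 0, "rz": 0}, {"dx": -0.1, "dy": -0.191, "dz": 0.01, "rx": 0, "ry": 0, "rz": 0}, {"dx": -0.146, "dy": -0.191, "dz": 0.033, "rx": 0, "ry": 0, "rz": 0}, {"dx": -0.146, "dy": -0.191, "dz": 0.06, "rx": 0, "ry": 0, "rz": 0}, {"dx": -0.146, "dy": -0.191, "dz": 0.11, "rx": 0, "ry": 0, "rz": 0}, {"dx": -0.146, "dy": -0.191, "dz": 0.15, "rx": 0, "ry": 0, "rz": 0}, {"dx": -0.146, "dy": -0.191, "dz": 0.17, "rx": 0, "ry": 0, "rz": 0}]}}

```text
time: 33.8
tcp_pos: [0.5358, -0.027, 0.0657]
orientation: [-0.002, -0.099, 0.995, 0.001]
contact_force: [-0.3, 0.8, -0.2]
finger_gap: 0.0599
grip_force: 25.0
```

>>> {"method": "apply_moves", "body": {"increments": [{"dx": 0, "dy": 0, "dz": 0.01, "rx": 0, "ry": 0, "rz": 0}, {"dx": 0, "dy": 0, "dz": 0.016, "rx": 0, "ry": 0, "rz": 0}, {"dx": 0, "dy": 0, "dz": 0.02, "rx": 0, "ry": 0, "rz": 0}, {"dx": 0, "dy": 0, "dz": 0.024, "rx": 0, "ry": 0, "rz": 0}, {"dx": 0, "dy": 0, "dz": 0.024, "rx": 0, "ry": 0, "rz": 0}, {"dx": 0, "dy": 0, "dz": 0.024, "rx": 0, "ry": 0, "rz": 0}, {"dx": 0, "dy": 0, "dz": 0.024, "rx": 0, "ry": 0, "rz": 0}, {"dx": 0, "dy": 0, "dz": 0.024, "rx": 0, "ry": 0, "rz": 0}]}}

```text
time: 34.6
tcp_pos: [0.5369, -0.0273, 0.0535]
orientation: [0.0, -0.099, 0.995, -0.0]
contact_force: [-0.5, -0.1, -0.2]
finger_gap: 0.0601
grip_force: 25.0
```

>>> {"method": "apply_moves", "body": {"increments": [{"dx": 0, "dy": 0, "dz": 0.001, "rx": 0, "ry": 0, "rz": 0}, {"dx": 0, "dy": 0, "dz": 0.001, "rx": 0, "ry": 0, "rz": 0}, {"dx": 0, "dy": 0, "dz": 0.001, "rx": 0, "ry": 0, "rz": 0}, {"dx": 0, "dy": 0, "dz": 0, "rx": 0, "ry": 0, "rz": 0}, {"dx": 0, "dy": 0, "dz": -0.08, "rx": 0, "ry": 0, "rz": 0}, {"dx": 0, "dy": 0, "dz": -0.15, "rx": 0, "ry": 0, "rz": 0}, {"dx": 0.08, "dy": 0, "dz": -0.18, "rx": 0, "ry": 0, "rz": 0}, {"dx": 0.16, "dy": 0, "dz": -0.2, "rx": 0, "ry": 0, "rz": 0}], "jaw": 0.64}}

```text
time: 35.4
tcp_pos: [0.4429, -0.0463, 0.1745]
orientation: [0.001, -0.1, 0.995, -0.001]
contact_force: [-0.6, -1.3, 0.4]
finger_gap: 0.0727
grip_force: 0.0
```

```bash
python3 - <<'E'
from h import *
c=shot('wrist','w9'); s=c['s']; print(wc(s['tcp_pos']))
plan([([.45,.17,.2],rot(np.radians(221)))],s)
E
```

```text
[[-117.37061955    5.24107203  174.54031137]]
{'dx': -0.083, 'dy': 0.351, 'dz': -0.043, 'rx': -0.001, 'ry': 0.001, 'rz': -0.344}
```

>>> {"method": "apply_moves", "body": {"increments": [{"dx": 0, "dy": 0.06, "dz": -0.04, "rx": 0, "ry": 0, "rz": -0.05}, {"dx": 0, "dy": 0.13, "dz": -0.043, "rx": 0, "ry": 0, "rz": -0.1}, {"dx": -0.02, "dy": 0.2, "dz": -0.043, "rx": 0, "ry": 0, "rz": -0.16}, {"dx": -0.05, "dy": 0.27, "dz": -0.043, "rx": 0, "ry": 0, "rz": -0.22}, {"dx": -0.083, "dy": 0.33, "dz": -0.043, "rx": 0, "ry": 0, "rz": -0.29}, {"dx": -0.083, "dy": 0.351, "dz": -0.043, "rx": 0, "ry": 0, "rz": -0.344}, {"dx": -0.083, "dy": 0.351, "dz": -0.043, "rx": 0, "ry": 0, "rz": -0.344}, {"dx": -0.083, "dy": 0.351, "dz": -0.043, "rx": 0, "ry": 0, "rz": -0.344}], "jaw": 1}}

```text
time: 36.25
tcp_pos: [0.4506, 0.1698, 0.1989]
orientation: [-0.0, -0.349, 0.937, -0.0]
contact_force: [0.1, -0.6, 0.0]
finger_gap: 0.0882
grip_force: 0.0
```

```bash
python3 - <<'E'
from h import *
s=bot.state(); print(s['tcp_pos'],s['joints'].round(2))
plan([([.575,.372,.19],rot(np.radians(251)))],s)
E
```

```text
[0.45058991 0.16980597 0.19893585] [ 0.12  0.26  1.7  -0.    1.18 -2.17]
{'dx': -0.377, 'dy': 0.12, 'dz': 0.015, 'rx': 0.0, 'ry': -0.0, 'rz': -0.351}
```

>>> {"method": "apply_moves", "body": {"increments": [{"dx": -0.08, "dy": 0.02, "dz": 0, "rx": 0, "ry": 0, "rz": -0.06}, {"dx": -0.16, "dy": 0.04, "dz": 0, "rx": 0, "ry": 0, "rz": -0.13}, {"dx": -0.24, "dy": 0.07, "dz": 0, "rx": 0, "ry": 0, "rz": -0.2}, {"dx": -0.32, "dy": 0.1, "dz": 0.01, "rx": 0, "ry": 0, "rz": -0.28}, {"dx": -0.377, "dy": 0.12, "dz": 0.015, "rx": 0, "ry": 0, "rz": -0.351}, {"dx": -0.377, "dy": 0.12, "dz": 0.015, "rx": 0, "ry": 0, "rz": -0.351}, {"dx": -0.377, "dy": 0.12, "dz": 0.015, "rx": 0, "ry": 0, "rz": -0.351}, {"dx": -0.377, "dy": 0.12, "dz": 0.015, "rx": 0, "ry": 0, "rz": -0.351}]}}

```text
time: 37.05
tcp_pos: [0.5747, 0.3712, 0.1906]
orientation: [0.0, -0.58, 0.815, -0.0]
contact_force: [0.4, -0.1, 0.0]
finger_gap: 0.088
grip_force: 0.0
```

```bash
python3 - <<'E'
from h import *
c=shot('wrist','w10'); s=c['s']; print(s['tcp_pos'])
discs(c)
B=rot(np.radians(251))
plan([([.5815,.383,.058],B)],s)
E
```

```text
[0.5746526  0.37121376 0.19056543]
[244.5 195.5  37.7] [ 27  20 125] [0.5802 0.3781 0.068 ]
[ 24.5 208.5  38.3] [ 81  17 150] [0.7584 0.3284 0.068 ]
[384.5 136.5  37.2] [ 23  55 130] [0.4613 0.3686 0.068 ]
{'dx': -0.022, 'dy': -0.004, 'dz': 0.221, 'rx': -0.0, 'ry': 0.0, 'rz': -0.001}
```

>>> {"method": "apply_moves", "body": {"increments": [{"dx": -0.015, "dy": -0.004, "dz": 0.06, "rx": 0, "ry": 0, "rz": 0}, {"dx": -0.015, "dy": -0.004, "dz": 0.12, "rx": 0, "ry": 0, "rz": 0}, {"dx": -0.015, "dy": -0.004, "dz": 0.17, "rx": 0, "ry": 0, "rz": 0}, {"dx": -0.015, "dy": -0.004, "dz": 0.21, "rx": 0, "ry": 0, "rz": 0}, {"dx": -0.015, "dy": -0.004, "dz": 0.221, "rx": 0, "ry": 0, "rz": 0}, {"dx": -0.015, "dy": -0.004, "dz": 0.221, "rx": 0, "ry": 0, "rz": 0}, {"dx": -0.015, "dy": -0.004, "dz": 0.221, "rx": 0, "ry": 0, "rz": 0}, {"dx": -0.015, "dy": -0.004, "dz": 0.221, "rx": 0, "ry": 0, "rz": 0}]}}

```text
time: 37.9
tcp_pos: [0.5803, 0.3807, 0.0593]
orientation: [0.001, -0.581, 0.814, -0.0]
contact_force: [-0.0, -1.0, 0.2]
finger_gap: 0.0883
grip_force: 0.0
```

>>> {"method": "apply_moves", "body": {"increments": [{"dx": 0, "dy": 0, "dz": 0, "rx": 0, "ry": 0, "rz": 0}, {"dx": 0, "dy": 0, "dz": 0, "rx": 0, "ry": 0, "rz": 0}, {"dx": 0, "dy": 0, "dz": 0, "rx": 0, "ry": 0, "rz": 0}, {"dx": 0, "dy": 0, "dz": 0, "rx": 0, "ry": 0, "rz": 0}, {"dx": 0, "dy": 0, "dz": 0, "rx": 0, "ry": 0, "rz": 0}, {"dx": 0, "dy": 0, "dz": 0, "rx": 0, "ry": 0, "rz": 0}, {"dx": 0, "dy": 0, "dz": 0, "rx": 0, "ry": 0, "rz": 0}, {"dx": 0, "dy": 0, "dz": 0, "rx": 0, "ry": 0, "rz": 0}], "jaw": -1, "grip_force": 25}}

```text
time: 38.7
tcp_pos: [0.5797, 0.3806, 0.0575]
orientation: [0.0, -0.581, 0.814, -0.0]
contact_force: [1.0, -0.1, 1.0]
finger_gap: 0.0596
grip_force: 25.0
```

```bash
python3 - <<'E'
from h import *
s=bot.state(); print(s['tcp_pos'],s['finger_gap'],s['grip_force'])
A=rot(np.radians(251)); B=rot(YAW+np.pi); p=s['tcp_pos']
P1=cw([-100,150,170])[0]
plan([(np.r_[p[:2],.17],A),(P1,B)],s)
E
```

```text
[0.57972337 0.38056263 0.05754028] 0.059624678438589686 25.00027187168598
{'dx': -0.0, 'dy': -0.0, 'dz': -0.187, 'rx': -0.0, 'ry': 0.0, 'rz': 0.001}
{'dx': 0.523, 'dy': 0.08, 'dz': -0.188, 'rx': -0.0, 'ry': 0.0, 'rz': 0.699}
```

>>> {"method": "apply_moves", "body": {"increments": [{"dx": 0, "dy": 0, "dz": -0.08, "rx": 0, "ry": 0, "rz": 0}, {"dx": 0, "dy": 0, "dz": -0.16, "rx": 0, "ry": 0, "rz": 0.09}, {"dx": 0.08, "dy": 0.01, "dz": -0.188, "rx": 0, "ry": 0, "rz": 0.19}, {"dx": 0.16, "dy": 0.02, "dz": -0.188, "rx": 0, "ry": 0, "rz": 0.29}, {"dx": 0.24, "dy": 0.035, "dz": -0.188, "rx": 0, "ry": 0, "rz": 0.39}, {"dx": 0.32, "dy": 0.05, "dz": -0.188, "rx": 0, "ry": 0, "rz": 0.49}, {"dx": 0.4, "dy": 0.065, "dz": -0.188, "rx": 0, "ry": 0, "rz": 0.59}, {"dx": 0.48, "dy": 0.08, "dz": -0.188, "rx": 0, "ry": 0, "rz": 0.699}]}}

```text
time: 39.5
tcp_pos: [0.4393, 0.1224, 0.1699]
orientation: [-0.0, -0.1, 0.995, 0.0]
contact_force: [0.8, -0.5, 0.1]
finger_gap: 0.0592
grip_force: 25.0
```

```bash
python3 - <<'E'
from h import *
s=bot.state(); print(wc(s['tcp_pos']),s['finger_gap'],s['grip_force'],s['joints'].round(2))
B=rot(YAW+np.pi)
plan([(cw([-24,98,150])[0],B),(cw([-24,98,53.5])[0],B)],s)
E
```

```text
[[-88.7465643  171.43896175 169.90066159]] 0.05921195911767141 24.992237347760238 [ 0.01  0.24  1.8   0.    1.09 -1.76]
{'dx': -0.107, 'dy': -0.123, 'dz': 0.033, 'rx': 0.0, 'ry': -0.0, 'rz': 0.005}
{'dx': -0.107, 'dy': -0.123, 'dz': 0.194, 'rx': 0.0, 'ry': -0.0, 'rz': 0.005}
```

>>> {"method": "apply_moves", "body": {"increments": [{"dx": -0.03, "dy": -0.06, "dz": 0, "rx": 0, "ry": 0, "rz": 0.005}, {"dx": -0.07, "dy": -0.123, "dz": 0, "rx": 0, "ry": 0, "rz": 0.005}, {"dx": -0.107, "dy": -0.123, "dz": 0.02, "rx": 0, "ry": 0, "rz": 0.005}, {"dx": -0.107, "dy": -0.123, "dz": 0.033, "rx": 0, "ry": 0, "rz": 0.005}, {"dx": -0.107, "dy": -0.123, "dz": 0.07, "rx": 0, "ry": 0, "rz": 0.005}, {"dx": -0.107, "dy": -0.123, "dz": 0.11, "rx": 0, "ry": 0, "rz": 0.005}, {"dx": -0.107, "dy": -0.123, "dz": 0.15, "rx": 0, "ry": 0, "rz": 0.005}, {"dx": -0.107, "dy": -0.123, "dz": 0.17, "rx": 0, "ry": 0, "rz": 0.005}]}}

```text
time: 40.3
tcp_pos: [0.5172, 0.065, 0.0662]
orientation: [-0.002, -0.099, 0.995, 0.0]
contact_force: [0.8, 0.2, -1.3]
finger_gap: 0.0593
grip_force: 25.0
```

>>> {"method": "apply_moves", "body": {"increments": [{"dx": 0, "dy": 0, "dz": 0.01, "rx": 0, "ry": 0, "rz": 0}, {"dx": 0, "dy": 0, "dz": 0.016, "rx": 0, "ry": 0, "rz": 0}, {"dx": 0, "dy": 0, "dz": 0.02, "rx": 0, "ry": 0, "rz": 0}, {"dx": 0, "dy": 0, "dz": 0.024, "rx": 0, "ry": 0, "rz": 0}, {"dx": 0, "dy": 0, "dz": 0.025, "rx": 0, "ry": 0, "rz": 0}, {"dx": 0, "dy": 0, "dz": 0.025, "rx": 0, "ry": 0, "rz": 0}, {"dx": 0, "dy": 0, "dz": 0.025, "rx": 0, "ry": 0, "rz": 0}, {"dx": 0, "dy": 0, "dz": 0.025, "rx": 0, "ry": 0, "rz": 0}]}}

```text
time: 41.1
tcp_pos: [0.5189, 0.0645, 0.0533]
orientation: [0.0, -0.099, 0.995, 0.0]
contact_force: [-0.0, 0.6, -1.6]
finger_gap: 0.0595
grip_force: 25.0
```

>>> {"method": "apply_moves", "body": {"increments": [{"dx": 0, "dy": 0, "dz": 0.001, "rx": 0, "ry": 0, "rz": 0}, {"dx": 0, "dy": 0, "dz": 0.001, "rx": 0, "ry": 0, "rz": 0}, {"dx": 0, "dy": 0, "dz": 0.001, "rx": 0, "ry": 0, "rz": 0}, {"dx": 0, "dy": 0, "dz": 0, "rx": 0, "ry": 0, "rz": 0}, {"dx": 0, "dy": 0, "dz": -0.08, "rx": 0, "ry": 0, "rz": 0}, {"dx": 0, "dy": 0, "dz": -0.15, "rx": 0, "ry": 0, "rz": 0}, {"dx": 0.08, "dy": 0, "dz": -0.2, "rx": 0, "ry": 0, "rz": 0}, {"dx": 0.16, "dy": 0, "dz": -0.27, "rx": 0, "ry": 0, "rz": 0}], "jaw": 0.64}}

```text
time: 41.9
tcp_pos: [0.4384, 0.0486, 0.2027]
orientation: [-0.0, -0.099, 0.995, 0.0]
contact_force: [0.5, -0.2, 0.5]
finger_gap: 0.0723
grip_force: 0.0
```

```bash
python3 - <<'E'
from h import *
s=bot.state()
B=rot(YAW+np.pi)
plan([(cw([-90,-104,290])[0],B)],s)
E
```

```text
{'dx': -0.02, 'dy': -0.339, 'dz': -0.146, 'rx': 0.0, 'ry': -0.001, 'rz': 0.005}
```

>>> {"method": "apply_moves", "body": {"increments": [{"dx": 0, "dy": -0.06, "dz": -0.05, "rx": 0, "ry": 0, "rz": 0.005}, {"dx": 0, "dy": -0.12, "dz": -0.09, "rx": 0, "ry": 0, "rz": 0.005}, {"dx": 0, "dy": -0.18, "dz": -0.12, "rx": 0, "ry": 0, "rz": 0.005}, {"dx": 0, "dy": -0.25, "dz": -0.146, "rx": 0, "ry": 0, "rz": 0.005}, {"dx": 0, "dy": -0.31, "dz": -0.146, "rx": 0, "ry": 0, "rz": 0.005}, {"dx": -0.02, "dy": -0.339, "dz": -0.146, "rx": 0, "ry": 0, "rz": 0.005}, {"dx": -0.02, "dy": -0.339, "dz": -0.146, "rx": 0, "ry": 0, "rz": 0.005}, {"dx": -0.02, "dy": -0.339, "dz": -0.146, "rx": 0, "ry": 0, "rz": 0.005}], "jaw": 0.2}}

```text
time: 42.7
tcp_pos: [0.4914, -0.1479, 0.2893]
orientation: [-0.0, -0.095, 0.995, 0.0]
contact_force: [-0.2, -0.3, -0.4]
finger_gap: 0.0525
grip_force: 0.0
```

```bash
python3 - <<'E'
from h import *
s=bot.state(); print(wc(s['tcp_pos']),s['joints'].round(2)); B=rot(YAW+np.pi)
print(wc([.6395,-.1187,.21]))
q=wc([.6395,-.1187,.21])[0]; q[1]=-104
plan([(cw(q+[0,0,60])[0],B),(cw(q)[0],B)],s)
t=shot('top','t11'); b=cv2.imread('pics/t11.png')[150:270,150:440]
cv2.imwrite('pics/t11b.png',cv2.resize(b,(796,329),interpolation=2))
E
```

```text
[[ -89.11343473 -103.80538305  289.32805288]] [-0.52  0.26  1.46  0.    1.43 -2.28]
[[  61.80725866 -103.39300158  210.        ]]
{'dx': -0.252, 'dy': -0.0, 'dz': 0.032, 'rx': 0.001, 'ry': -0.0, 'rz': -0.001}
{'dx': -0.252, 'dy': -0.0, 'dz': 0.132, 'rx': 0.001, 'ry': -0.0, 'rz': -0.001}
```

View pics/t11b.png

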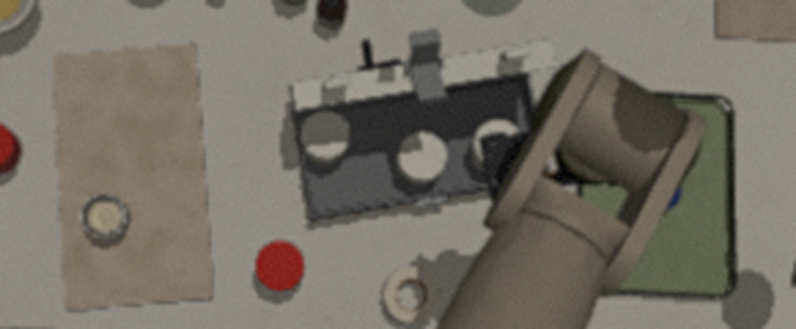

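The slab now holds only the open jar, at (106,216). All three lidded jars are in the carrier at about (325,137), (420,157) and (497,140), but the left one looks shifted back. I'll measure it and check the scene view.

```bash
python3 - <<'E'
from h import *
t=shot('top'); U=np.array([(325,137),(420,157),(497,142)])/[796/290,329/120]+150
print(wc(onz(t,U,.063)).round(0))
s=shot('scene','s11'); u=proj(s,cw([0,0,60]))[0].astype(int); print(u)
b=s['pixels'][u[1]-50:u[1]+50,u[0]-65:u[0]+65]
cv2.imwrite('pics/s11b.png',cv2.cvtColor(cv2.resize(b,None,fx=6,fy=6,interpolation=2),cv2.COLOR_RGB2BGR))
E
```

```text
[[ 21. 121.  63.]
 [-24.   8.  63.]
 [-22. -91.  63.]]
[280 177]
```

View pics/s11b.png

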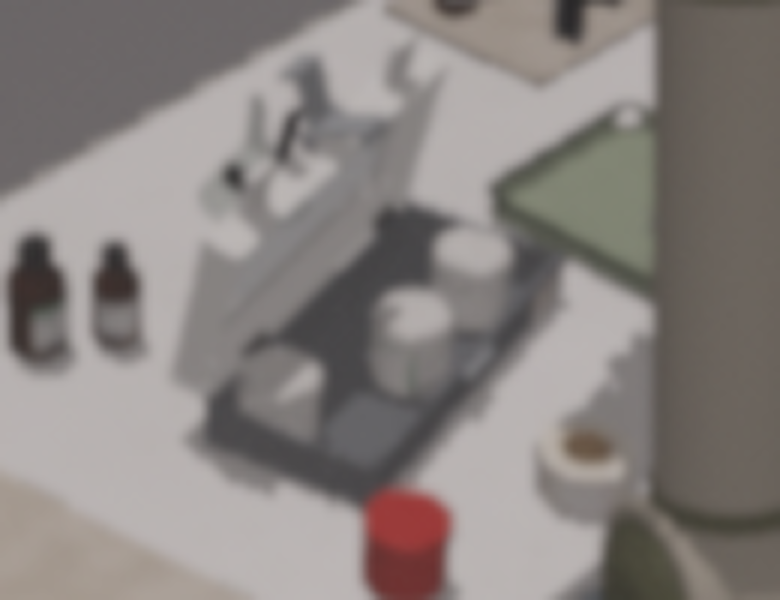

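The left jar has been knocked to about carrier (21,118), but it stands upright inside the walls at (280,390) in the crop. The lid clears it, so I'm closing the lid. I'll grip the right lip again.

>>> {"method": "apply_moves", "body": {"increments": [{"dx": -0.07, "dy": 0, "dz": 0, "rx": 0, "ry": 0, "rz": 0}, {"dx": -0.14, "dy": 0, "dz": 0.01, "rx": 0, "ry": 0, "rz": 0}, {"dx": -0.2, "dy": 0, "dz": 0.02, "rx": 0, "ry": 0, "rz": 0}, {"dx": -0.252, "dy": 0, "dz": 0.032, "rx": 0, "ry": 0, "rz": 0}, {"dx": -0.252, "dy": 0, "dz": 0.06, "rx": 0, "ry": 0, "rz": 0}, {"dx": -0.252, "dy": 0, "dz": 0.1, "rx": 0, "ry": 0, "rz": 0}, {"dx": -0.252, "dy": 0, "dz": 0.132, "rx": 0, "ry": 0, "rz": 0}, {"dx": -0.252, "dy": 0, "dz": 0.132, "rx": 0, "ry": 0, "rz": 0}]}}

```text
time: 43.65
tcp_pos: [0.6391, -0.1185, 0.2079]
orientation: [-0.002, -0.096, 0.995, 0.001]
contact_force: [0.5, 0.9, -0.4]
finger_gap: 0.053
grip_force: 0.0
```

>>> {"method": "apply_moves", "body": {"increments": [{"dx": 0, "dy": 0, "dz": 0, "rx": 0, "ry": 0, "rz": 0}, {"dx": 0, "dy": 0, "dz": 0, "rx": 0, "ry": 0, "rz": 0}, {"dx": 0, "dy": 0, "dz": 0, "rx": 0, "ry": 0, "rz": 0}, {"dx": 0, "dy": 0, "dz": 0, "rx": 0, "ry": 0, "rz": 0}, {"dx": 0, "dy": 0, "dz": 0, "rx": 0, "ry": 0, "rz": 0}, {"dx": 0, "dy": 0, "dz": 0, "rx": 0, "ry": 0, "rz": 0}, {"dx": 0, "dy": 0, "dz": 0, "rx": 0, "ry": 0, "rz": 0}, {"dx": 0, "dy": 0, "dz": 0, "rx": 0, "ry": 0, "rz": 0}], "jaw": -1, "grip_force": 35}}

```text
time: 44.45
tcp_pos: [0.6403, -0.1185, 0.2117]
orientation: [0.001, -0.096, 0.995, 0.001]
contact_force: [-1.8, 5.1, 4.0]
finger_gap: 0.0295
grip_force: 35.0
```

```bash
python3 - <<'E'
from h import *
s=bot.state(); t=wc(s['tcp_pos'])[0]; print(t,s['finger_gap'],s['grip_force'],s['contact_force'])
B=rot(YAW+np.pi)
# same TCP-lip offset as at opening: lip at th -> tcp; shift so that path starts here
ths=np.linspace(1.4,0,17); a=arc([-98.8,-104,62],ths); print(a[0])
d=t-a[0]; w=[]
for i,p in enumerate(a[1:]): w.append((cw(p+[d[0],d[1],d[2]])[0],B))
plan(w[:8],s); print()
s=setp(s,w[7][0],B); plan(w[8:],s)
E
```

```text
[  62.57869022 -103.38738855  211.68339241] 0.029453079673625766 34.9941189866513 [-1.75258016  5.05832099  3.99024755]
[  63.15544691 -104.          210.28028151]
{'dx': 0.025, 'dy': -0.0, 'dz': 0.002, 'rx': 0.001, 'ry': 0.001, 'rz': -0.0}
{'dx': 0.049, 'dy': -0.0, 'dz': 0.006, 'rx': 0.001, 'ry': 0.001, 'rz': -0.0}
{'dx': 0.073, 'dy': -0.0, 'dz': 0.013, 'rx': 0.001, 'ry': 0.001, 'rz': -0.0}
{'dx': 0.097, 'dy': -0.0, 'dz': 0.021, 'rx': 0.001, 'ry': 0.001, 'rz': -0.0}
{'dx': 0.119, 'dy': -0.0, 'dz': 0.032, 'rx': 0.001, 'ry': 0.001, 'rz': -0.0}
{'dx': 0.141, 'dy': -0.0, 'dz': 0.044, 'rx': 0.001, 'ry': 0.001, 'rz': -0.0}
{'dx': 0.161, 'dy': -0.0, 'dz': 0.058, 'rx': 0.001, 'ry': 0.001, 'rz': -0.0}
{'dx': 0.18, 'dy': -0.0, 'dz': 0.074, 'rx': 0.001, 'ry': 0.001, 'rz': -0.0}

{'dx': 0.018, 'dy': 0.0, 'dz': 0.018, 'rx': 0.0, 'ry': 0.0, 'rz': 0.0}
{'dx': 0.034, 'dy': 0.0, 'dz': 0.037, 'rx': 0.0, 'ry': 0.0, 'rz': 0.0}
{'dx': 0.048, 'dy': 0.0, 'dz': 0.057, 'rx': 0.0, 'ry': 0.0, 'rz': 0.0}
{'dx': 0.06, 'dy': -0.0, 'dz': 0.078, 'rx': 0.0, 'ry': 0.0, 'rz': 0.0}
{'dx': 0.071, 'dy': -0.0, 'dz': 0.101, 'rx': 0.0, 'ry': 0.0, 'rz': 0.0}
{'dx': 0.079, 'dy': -0.0, 'dz': 0.124, 'rx': 0.0, 'ry': 0.0, 'rz': 0.0}
{'dx': 0.086, 'dy': -0.0, 'dz': 0.148, 'rx': 0.0, 'ry': 0.0, 'rz': 0.0}
{'dx': 0.09, 'dy': -0.0, 'dz': 0.173, 'rx': 0.0, 'ry': 0.0, 'rz': 0.0}
```

>>> {"method": "apply_moves", "body": {"increments": [{"dx": 0.025, "dy": 0, "dz": 0.002, "rx": 0, "ry": 0, "rz": 0}, {"dx": 0.049, "dy": 0, "dz": 0.006, "rx": 0, "ry": 0, "rz": 0}, {"dx": 0.073, "dy": 0, "dz": 0.013, "rx": 0, "ry": 0, "rz": 0}, {"dx": 0.097, "dy": 0, "dz": 0.021, "rx": 0, "ry": 0, "rz": 0}, {"dx": 0.119, "dy": 0, "dz": 0.032, "rx": 0, "ry": 0, "rz": 0}, {"dx": 0.141, "dy": 0, "dz": 0.044, "rx": 0, "ry": 0, "rz": 0}, {"dx": 0.161, "dy": 0, "dz": 0.058, "rx": 0, "ry": 0, "rz": 0}, {"dx": 0.18, "dy": 0, "dz": 0.074, "rx": 0, "ry": 0, "rz": 0}]}}

```text
time: 45.25
tcp_pos: [0.5345, -0.1394, 0.1671]
orientation: [0.002, -0.095, 0.995, 0.0]
contact_force: [3.3, 5.8, 1.1]
finger_gap: 0.0297
grip_force: 35.0
```

>>> {"method": "apply_moves", "body": {"increments": [{"dx": 0.018, "dy": 0, "dz": 0.018, "rx": 0, "ry": 0, "rz": 0}, {"dx": 0.034, "dy": 0, "dz": 0.037, "rx": 0, "ry": 0, "rz": 0}, {"dx": 0.048, "dy": 0, "dz": 0.057, "rx": 0, "ry": 0, "rz": 0}, {"dx": 0.06, "dy": 0, "dz": 0.078, "rx": 0, "ry": 0, "rz": 0}, {"dx": 0.071, "dy": 0, "dz": 0.101, "rx": 0, "ry": 0, "rz": 0}, {"dx": 0.079, "dy": 0, "dz": 0.124, "rx": 0, "ry": 0, "rz": 0}, {"dx": 0.086, "dy": 0, "dz": 0.148, "rx": 0, "ry": 0, "rz": 0}, {"dx": 0.09, "dy": 0, "dz": 0.172, "rx": 0, "ry": 0, "rz": 0}]}}

```text
time: 46.05
tcp_pos: [0.481, -0.1499, 0.0631]
orientation: [0.0, -0.095, 0.995, 0.0]
contact_force: [-2.5, 8.9, 49.1]
finger_gap: 0.0299
grip_force: 35.0
```

```bash
python3 - <<'E'
from h import *
s=bot.state(); print(wc(s['tcp_pos']),s['contact_force'],s['grip_force'],s['finger_gap'],s['joints'].round(2))
E
```

```text
[[ -99.69101917 -103.78840482   63.10454277]] [-2.52280164  8.88972143 49.09185315] 35.017536878585815 0.029898116908465014 [-0.54  0.5   1.77  0.    0.88 -2.3 ]
```

>>> {"method": "apply_moves", "body": {"increments": [{"dx": 0, "dy": 0, "dz": -0.004, "rx": 0, "ry": 0, "rz": 0}, {"dx": 0, "dy": 0, "dz": -0.004, "rx": 0, "ry": 0, "rz": 0}, {"dx": 0, "dy": 0, "dz": -0.004, "rx": 0, "ry": 0, "rz": 0}, {"dx": 0, "dy": 0, "dz": -0.004, "rx": 0, "ry": 0, "rz": 0}, {"dx": 0, "dy": 0, "dz": -0.06, "rx": 0, "ry": 0, "rz": 0}, {"dx": 0, "dy": 0, "dz": -0.12, "rx": 0, "ry": 0, "rz": 0}, {"dx": 0, "dy": 0, "dz": -0.17, "rx": 0, "ry": 0, "rz": 0}, {"dx": 0, "dy": 0, "dz": -0.17, "rx": 0, "ry": 0, "rz": 0}], "jaw": 0.1}}

```text
time: 46.85
tcp_pos: [0.4826, -0.1513, 0.1687]
orientation: [0.003, -0.095, 0.995, -0.002]
contact_force: [0.5, 0.2, -0.5]
finger_gap: 0.0483
grip_force: 0.0
```

```bash
python3 - <<'E'
from h import *
s=bot.state(); print(wc(s['tcp_pos'])); B=rot(YAW+np.pi)
plan([(cw([-124,0,165])[0],B),(cw([-124,0,93])[0],B)],s)
E
```

```text
[[ -98.38136148 -105.45121744  168.73408376]]
{'dx': 0.043, 'dy': 0.176, 'dz': 0.005, 'rx': -0.003, 'ry': 0.004, 'rz': -0.001}
{'dx': 0.044, 'dy': 0.176, 'dz': 0.125, 'rx': -0.003, 'ry': 0.004, 'rz': -0.001}
```

>>> {"method": "apply_moves", "body": {"increments": [{"dx": 0.02, "dy": 0.07, "dz": 0, "rx": 0, "ry": 0, "rz": 0}, {"dx": 0.043, "dy": 0.14, "dz": 0, "rx": 0, "ry": 0, "rz": 0}, {"dx": 0.043, "dy": 0.176, "dz": 0, "rx": 0, "ry": 0, "rz": 0}, {"dx": 0.043, "dy": 0.176, "dz": 0, "rx": 0, "ry": 0, "rz": 0}, {"dx": 0.043, "dy": 0.176, "dz": 0, "rx": 0, "ry": 0, "rz": 0}, {"dx": 0.043, "dy": 0.176, "dz": 0, "rx": 0, "ry": 0, "rz": 0}, {"dx": 0.043, "dy": 0.176, "dz": 0, "rx": 0, "ry": 0, "rz": 0}, {"dx": 0.043, "dy": 0.176, "dz": 0, "rx": 0, "ry": 0, "rz": 0}], "jaw": -1, "grip_force": 15}}

```text
time: 47.65
tcp_pos: [0.4359, -0.0523, 0.1646]
orientation: [-0.0, -0.095, 0.995, 0.0]
contact_force: [0.8, -0.6, -0.7]
finger_gap: 0.0006
grip_force: 0.0
```

```bash
python3 - <<'E'
from h import *
s=bot.state(); print(wc(s['tcp_pos']),s['finger_gap']); B=rot(YAW+np.pi)
plan([(cw([-124,0,93])[0],B)],s)
E
```

```text
[[-125.37058552    0.66732336  164.63684722]] 0.0006386364081695887
{'dx': -0.002, 'dy': -0.001, 'dz': 0.119, 'rx': 0.0, 'ry': -0.0, 'rz': -0.001}
```

>>> {"method": "apply_moves", "body": {"increments": [{"dx": -0.002, "dy": 0, "dz": 0.05, "rx": 0, "ry": 0, "rz": 0}, {"dx": -0.002, "dy": 0, "dz": 0.075, "rx": 0, "ry": 0, "rz": 0}, {"dx": -0.002, "dy": 0, "dz": 0.09, "rx": 0, "ry": 0, "rz": 0}, {"dx": -0.002, "dy": 0, "dz": 0.1, "rx": 0, "ry": 0, "rz": 0}, {"dx": -0.002, "dy": 0, "dz": 0.11, "rx": 0, "ry": 0, "rz": 0}, {"dx": -0.002, "dy": 0, "dz": 0.119, "rx": 0, "ry": 0, "rz": 0}, {"dx": -0.002, "dy": 0, "dz": 0.119, "rx": 0, "ry": 0, "rz": 0}, {"dx": -0.002, "dy": 0, "dz": 0.119, "rx": 0, "ry": 0, "rz": 0}]}}

```text
time: 48.45
tcp_pos: [0.4368, -0.0517, 0.0939]
orientation: [-0.0, -0.095, 0.995, -0.0]
contact_force: [-6.9, -1.5, 10.9]
finger_gap: 0.0004
grip_force: 5.6
```

>>> {"method": "apply_moves", "body": {"increments": [{"dx": 0, "dy": 0, "dz": 0.003, "rx": 0, "ry": 0, "rz": 0}, {"dx": 0, "dy": 0, "dz": 0.003, "rx": 0, "ry": 0, "rz": 0}, {"dx": 0, "dy": 0, "dz": 0.003, "rx": 0, "ry": 0, "rz": 0}, {"dx": 0, "dy": 0, "dz": 0.003, "rx": 0, "ry": 0, "rz": 0}, {"dx": 0, "dy": 0, "dz": -0.04, "rx": 0, "ry": 0, "rz": 0}, {"dx": 0, "dy": 0, "dz": -0.09, "rx": 0, "ry": 0, "rz": 0}, {"dx": 0, "dy": 0, "dz": -0.13, "rx": 0, "ry": 0, "rz": 0}, {"dx": 0, "dy": 0, "dz": -0.13, "rx": 0, "ry": 0, "rz": 0}]}}

```text
time: 49.25
tcp_pos: [0.4384, -0.052, 0.1739]
orientation: [0.003, -0.095, 0.995, -0.001]
contact_force: [0.7, 0.1, -0.1]
finger_gap: 0.0003
grip_force: 0.0
```

```bash
python3 - <<'E'
from h import *
s=bot.state(); print(wc(s['tcp_pos']),s['finger_gap']); B=rot(YAW+np.pi)
plan([(cw([-48,61.6,165])[0],B),(cw([-48,61.6,95])[0],B)],s)
E
```

```text
[[-122.8270678     0.44028209  173.91492727]] 0.0003322276469861328
{'dx': -0.125, 'dy': 0.102, 'dz': 0.015, 'rx': -0.002, 'ry': 0.004, 'rz': -0.001}
{'dx': -0.124, 'dy': 0.102, 'dz': 0.132, 'rx': -0.002, 'ry': 0.004, 'rz': -0.001}
```

>>> {"method": "apply_moves", "body": {"increments": [{"dx": -0.06, "dy": 0.05, "dz": 0, "rx": 0, "ry": 0, "rz": 0}, {"dx": -0.125, "dy": 0.102, "dz": 0, "rx": 0, "ry": 0, "rz": 0}, {"dx": -0.125, "dy": 0.102, "dz": 0, "rx": 0, "ry": 0, "rz": 0}, {"dx": -0.125, "dy": 0.102, "dz": 0, "rx": 0, "ry": 0, "rz": 0}, {"dx": -0.125, "dy": 0.102, "dz": 0, "rx": 0, "ry": 0, "rz": 0}, {"dx": -0.125, "dy": 0.102, "dz": 0.06, "rx": 0, "ry": 0, "rz": 0}, {"dx": -0.125, "dy": 0.102, "dz": 0.127, "rx": 0, "ry": 0, "rz": 0}, {"dx": -0.125, "dy": 0.102, "dz": 0.127, "rx": 0, "ry": 0, "rz": 0}], "jaw": 0}}

```text
time: 50.05
tcp_pos: [0.4973, 0.022, 0.0923]
orientation: [-0.002, -0.094, 0.996, 0.001]
contact_force: [0.3, -0.3, 0.7]
finger_gap: 0.0442
grip_force: 0.0
```

>>> {"method": "apply_moves", "body": {"increments": [{"dx": 0, "dy": 0, "dz": 0, "rx": 0, "ry": 0, "rz": 0}, {"dx": 0, "dy": 0, "dz": 0, "rx": 0, "ry": 0, "rz": 0}, {"dx": 0, "dy": 0, "dz": 0, "rx": 0, "ry": 0, "rz": 0}, {"dx": 0, "dy": 0, "dz": 0, "rx": 0, "ry": 0, "rz": 0}, {"dx": 0, "dy": 0, "dz": 0, "rx": 0, "ry": 0, "rz": 0}, {"dx": 0, "dy": 0, "dz": 0, "rx": 0, "ry": 0, "rz": 0}, {"dx": 0, "dy": 0, "dz": 0, "rx": 0, "ry": 0, "rz": 0}, {"dx": 0, "dy": 0, "dz": 0, "rx": 0, "ry": 0, "rz": 0}], "jaw": -1, "grip_force": 12}}

```text
time: 50.85
tcp_pos: [0.4994, 0.0221, 0.0958]
orientation: [0.0, -0.095, 0.995, -0.001]
contact_force: [-0.3, -5.5, 1.3]
finger_gap: 0.0101
grip_force: 12.0
```

```bash
python3 - <<'E'
from h import *
s=bot.state(); print(wc(s['tcp_pos']),s['finger_gap'],s['grip_force'],s['contact_force'])
E
```

```text
[[-48.88181452  61.55919439  95.84093014]] 0.01009973833679006 11.999893606407568 [-0.32946042 -5.46494     1.28695273]
```

>>> {"method": "apply_moves", "body": {"increments": [{"dx": 0, "dy": -0.01, "dz": 0, "rx": 0, "ry": 0, "rz": 0}, {"dx": 0, "dy": -0.02, "dz": 0, "rx": 0, "ry": 0, "rz": 0}, {"dx": 0, "dy": -0.03, "dz": 0, "rx": 0, "ry": 0, "rz": 0}, {"dx": 0, "dy": -0.038, "dz": 0, "rx": 0, "ry": 0, "rz": 0}, {"dx": 0, "dy": -0.043, "dz": 0, "rx": 0, "ry": 0, "rz": 0}, {"dx": 0, "dy": -0.046, "dz": 0, "rx": 0, "ry": 0, "rz": 0}, {"dx": 0, "dy": -0.046, "dz": 0, "rx": 0, "ry": 0, "rz": 0}, {"dx": 0, "dy": -0.046, "dz": 0, "rx": 0, "ry": 0, "rz": 0}]}}

```text
time: 51.65
tcp_pos: [0.5044, -0.0036, 0.0958]
orientation: [0.0, -0.095, 0.995, 0.001]
contact_force: [-0.9, 6.7, 7.9]
finger_gap: 0.0096
grip_force: 12.0
```

```bash
python3 - <<'E'
from h import *
s=bot.state(); print(wc(s['tcp_pos']),s['finger_gap'],s['grip_force'],s['contact_force'])
E
```

```text
[[-48.83948354  35.32374386  95.81659131]] 0.009571199791518827 12.000635276272078 [-0.86835034  6.72637257  7.89335528]
```

>>> {"method": "apply_moves", "body": {"increments": [{"dx": 0, "dy": -0.002, "dz": 0, "rx": 0, "ry": 0, "rz": 0}, {"dx": 0, "dy": -0.002, "dz": 0, "rx": 0, "ry": 0, "rz": 0}, {"dx": 0, "dy": -0.002, "dz": 0, "rx": 0, "ry": 0, "rz": 0}, {"dx": 0, "dy": -0.001, "dz": 0, "rx": 0, "ry": 0, "rz": 0}, {"dx": 0, "dy": -0.001, "dz": 0, "rx": 0, "ry": 0, "rz": 0}, {"dx": 0, "dy": -0.001, "dz": 0, "rx": 0, "ry": 0, "rz": 0}, {"dx": 0, "dy": -0.001, "dz": 0, "rx": 0, "ry": 0, "rz": 0}, {"dx": 0, "dy": -0.001, "dz": 0, "rx": 0, "ry": 0, "rz": 0}]}}

```text
time: 52.45
tcp_pos: [0.5044, -0.0037, 0.0958]
orientation: [0.0, -0.095, 0.995, 0.001]
contact_force: [-0.7, 9.9, 8.5]
finger_gap: 0.0101
grip_force: 12.0
```

>>> {"method": "apply_moves", "body": {"increments": [{"dx": 0, "dy": 0, "dz": 0, "rx": 0, "ry": 0, "rz": 0}, {"dx": 0, "dy": 0, "dz": 0, "rx": 0, "ry": 0, "rz": 0}, {"dx": 0, "dy": 0, "dz": 0, "rx": 0, "ry": 0, "rz": 0}, {"dx": 0, "dy": 0, "dz": 0, "rx": 0, "ry": 0, "rz": 0}, {"dx": 0, "dy": 0, "dz": -0.08, "rx": 0, "ry": 0, "rz": 0}, {"dx": 0, "dy": 0, "dz": -0.16, "rx": 0, "ry": 0, "rz": 0}, {"dx": 0.04, "dy": 0, "dz": -0.22, "rx": 0, "ry": 0, "rz": 0}, {"dx": 0.1, "dy": 0, "dz": -0.28, "rx": 0, "ry": 0, "rz": 0}], "jaw": 0}}

```text
time: 53.25
tcp_pos: [0.4458, -0.0162, 0.264]
orientation: [0.0, -0.096, 0.995, -0.0]
contact_force: [-0.4, -0.5, 0.1]
finger_gap: 0.044
grip_force: 0.0
```

>>> {"method": "apply_moves", "body": {"increments": [{"dx": 0, "dy": -0.08, "dz": 0, "rx": 0, "ry": 0, "rz": 0}, {"dx": 0, "dy": -0.16, "dz": 0, "rx": 0, "ry": 0, "rz": 0}, {"dx": 0, "dy": -0.24, "dz": 0, "rx": 0, "ry": 0, "rz": 0}, {"dx": 0, "dy": -0.32, "dz": 0, "rx": 0, "ry": 0, "rz": 0}, {"dx": 0, "dy": -0.4, "dz": 0, "rx": 0, "ry": 0, "rz": 0}, {"dx": 0, "dy": -0.46, "dz": 0, "rx": 0, "ry": 0, "rz": 0}, {"dx": 0, "dy": -0.5, "dz": 0, "rx": 0, "ry": 0, "rz": 0}, {"dx": 0, "dy": -0.5, "dz": 0, "rx": 0, "ry": 0, "rz": 0}]}}

```text
time: 54.05
tcp_pos: [0.5026, -0.3132, 0.2614]
orientation: [-0.001, -0.094, 0.996, 0.0]
contact_force: [0.2, 0.1, -0.2]
finger_gap: 0.0439
grip_force: 0.0
```

```bash
python3 - <<'E'
from h import *
t=shot('top','t12'); b=cv2.imread('pics/t12.png')[150:270,150:440]
s=shot('scene','s12'); u=proj(s,cw([0,0,60]))[0].astype(int); c=cv2.imread('pics/s12.png')[u[1]-50:u[1]+50,u[0]-65:u[0]+65]
cv2.imwrite('pics/f.png',np.vstack([cv2.resize(b,(640,265),interpolation=2),cv2.resize(cv2.copyMakeBorder(c,0,0,60,60,0),(640,256*1),interpolation=2)]))
E
```

```text
(no output)
```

View pics/f.png

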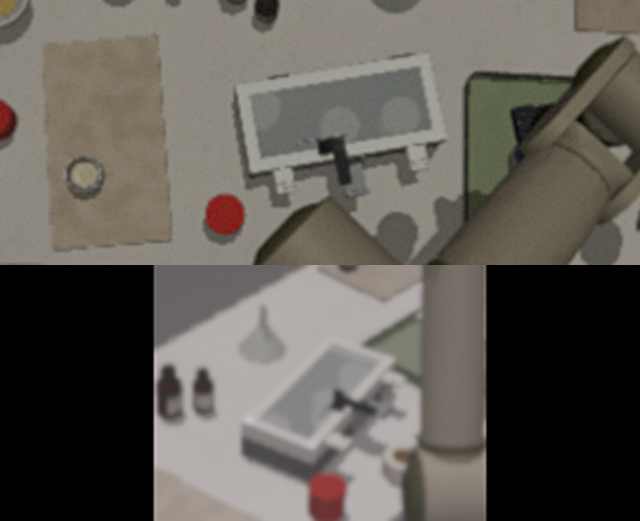

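The pictures show the lid shut with three white jars visible under the window, and the latch down with the tab over it at (340,160). The open jar is still on the slab at (84,175). The funnel and label roll look unmoved, and the timer lies outside this crop. I'm handing in the job.

```bash
python3 -c "
from station import bot
print(bot.finish_job())"
```

```text
the job is handed in; nothing more can be done
None
```

I handed the job in at about 54 s: the small jar stands in the green tray, the three lidded jars are in the carrier (one had shifted a few centimetres inside it but was still upright), the open jar is still on the slab, the lid is shut, the latch is down and the tab is home. The funnel and label roll look undisturbed in the last pictures; I did not re-check the timer, which is out of that view.

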